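# Spread used lens blocks in the ultrasonic cleaner

### The arm

A 6-joint arm with a two-finger parallel gripper is mounted at the origin on a cart in front of the work surface, level with it; the furniture and walls round the work are solid. World frame = base frame: x ahead of the robot, y to its left, z up, the work surface at z = 0. Lengths are in mm, angles in rad, forces in N, time in s.
With the tool pointing down it reaches from about 275 to 775 mm from the base axis. Payload 14.6 kg.
Tool frame: the origin (TCP) lies on the centre line of the jaws, within the pads' length; the fingertips stand 8 mm ahead of it and the grasp point (between the pads) lies 11 mm behind it; z points along the fingers, y is the direction in which the jaws open and shut (so a half turn about z gives the same grasp; the last joint's range is limited). The gripper opens to 85 mm and grips with 20 to 120 N. Pads are 22 mm wide; open, the fingers measure 114 mm over their backs; the gripper's body (76 mm by 85 mm) begins 54 mm behind the grasp point. The pads swing forward as they close: fully open they stand 13 mm farther back than shut.
Start: joints at [-1.366, 0.263, -0.048, 1.259, 0, 1.415], TCP at [184.84, -491.388, 239.278] pointing down, gripper open.
Joint ranges: [-2.65, 2.65], [-0.89, 1.7], [-1.18, 1.37], [-2.13, 2.11], [-1.35, 1.29], [-3.14, 3.14]. Speed limits (rad/s): [1.89, 1.89, 2.57, 2.79, 3.14, 3.14].

### API

Orientations are given as a unit quaternion [x, y, z, w].
In Python, from bench import arm gives the robot as it stands.
- The arm moves only by the shell command python3 -m handwheel 'ROWS' [FORCE]. ROWS is a JSON object of lists of equal length, an entry for each row: "delta_pos": the shift along the tool's x, y, z normalised to -1 to 1, where 1 is 0.025 m, a list of three; "twist": the turn about the tool's z normalised to -1 to 1, where 1 is 45 degrees; "hand": the closure, from -1 (fully open) to 1 (shut). In form: {"delta_pos": [[dx, dy, dz], ...], "twist": [twist, ...], "hand": [hand, ...]}. A call has 1 to 8 rows; each row shifts and turns the pose as measured when the row begins, along the tool's axes as they then stand; what a row does not reach is not made up. A row lasts 1/12 s, in which the tool goes at most 41.7 mm and 7.16 degrees, less where a joint would pass 70% of its speed; a pose out of reach is approached as far as the arm can. A call with a number of a shift or a turn outside -1 to 1 is refused whole. A call with a gripper value outside its range is refused whole. The fingers move at their own pace and stop on an object; FORCE is the grip in N (left out, the last holds). Time passes only in rows, so rows that do not move let the fingers close. It gives the time, the measured TCP pose, the force and the opening at its end, in the units of the state.
- arm.observe(): the state, without advancing time (a new reading comes with each control period).
- arm.grab_frame(name): name is "side" or "top" or "wrist"; returns a dict with "image" (384x512x3 uint8, blue, green, red), "depth" (384x512 float32, mm along the optical axis (not along the pixel's ray), 0 where there is no reading), "camera_matrix" (3x3 intrinsics, pixels), "dist_coeffs" ([k1, k2, p1, p2, k3] as OpenCV has them; the pictures are not rectified), "world_to_cam" (4x4, takes a point from world to camera coordinates); the wrist camera has in their place "mount" (4x4, takes a point from camera to tool coordinates, whose origin is the TCP and whose axes are the flange's). Camera axes: x right, y up, looking along -z (the intrinsics and any distortion apply to the point x, -y, -z); pixel columns grow to the right and rows downward; lengths in mm; the calibration is good to about 2 mm. A picture is of the moment at which its call begins: read the wrist's pose just before it.
- arm.close_job(): hands the job in, once; it reports no verdict.
Trained networks look in the newest picture that a camera, given by its name, has taken for a name from the list of things; names that differ only in an ending like _2 or _b are one class to them, and where a whole thing is asked for, a point or a joint stands for the part that bears it (a point fixed in the world has none). Each returns a list of dicts, best first, with "confidence" (0 to 1); they miss things now and then, are a little off and sometimes report something else, mostly with a low value. They report only what shows in the picture. A call takes as long as a camera call.
- arm.boxes_of(query, camera): "box" ([left, top, width, height] in pixels, round what is visible of it).
- arm.masks_of(query, camera): "region" (384x512 bool, what is visible of it) and "box" ([left, top, width, height] in pixels, round what is visible of it).
The state is a dict: "time_s": time; "joints": joint angles; "qvel": joint speeds; "effort": joint torques, N m; "position": TCP position; "tcp_rot": TCP orientation; "ft_force": force on the tool from outside, world axes, zero at the start; "ft_torque": the same for the moment, N m; "finger_gap": opening from 0.0 (shut) to 1.0 (fully open).
Only numpy, scipy, OpenCV 4.12 (cv2) and the standard library are available. Lean on these libraries where they do the work, as an engineer would, in place of code of your own. Each camera call takes 0.05 s, during which the arm holds its last target. There are 200 camera calls.

### The job

Load the ultrasonic cleaner: take the clear tube of lens blocks from its leaning rest and shake the five blocks out evenly over the three bays of the cleaner's basket, so that no bay stays empty and none lies on top of another. Put the empty tube back in its rest, leaning and mouth up as it was, and shut the cleaner's lid; leave the other things where they stand.

Things in the scene. Friction and masses are not known exactly. Their poses are not given: they have to be found in the camera images.
- jar: Clear square plastic tube, open at one end, 44 x 44 x 150 mm, inside 38 mm; white foot (46 mm wide, 4 mm high) and white rim (50 mm wide, last 10 mm). About 165 g full. Origin: centre of its bottom; z along it to the mouth; flat sides at x, y = +-22 mm. It leans in the rest, z 35 degrees above level, +y side down on the bed, -y side up; the x sides are free for the fingers.
- jar_grip (a point): Point on the tube's axis 70 mm from its bottom, a good middle of the grasp. Axes as the tube's.
- jar_mouth (a point): Centre of the tube's mouth, 150 mm from its bottom. Axes as the tube's.
- jar_seat (a point): Where the tube's origin belongs in the rest (fixed to the rest), with the axes that the seated tube has: z along it to its mouth, y into the bed, x level across.
- stand: Grey sheet-metal rest for the tube, fixed, base 66 x 130 mm, 95 mm high. Origin: centre of its underside. Its bed climbs 35 degrees toward its +y, 105 mm long, 55 mm wide between side lips 10 mm high at its two ends; between these (40 to 95 mm up the bed) it is only 36 mm wide, room for fingers. A stop 22 mm high closes the low end. The tube's foot has 4 mm clearance on either side.
- cleaner: Aluminium ultrasonic cleaner, fixed, 176 (x) x 270 (y) x 98 mm high, dark panel on its -x front. Origin: centre of its underside. The open steel basket measures 136 (x) x 230 (y) mm inside; floor 46 mm, rim 98 mm above the origin. Two rails 8 mm high across it at y = +-38.3 mm part it into three bays. A block is in the bay that its centre is in.
- bay0 (a point): Centre of the floor of the bay at +y (left). Axes as the cleaner's.
- bay1 (a point): Centre of the floor of the middle bay. Axes as the cleaner's.
- bay2 (a point): Centre of the floor of the bay at -y (right). Axes as the cleaner's.
- cleaner_lid (a joint): Hinge of the steel lid on the cleaner's rear (+x) top edge, rad: 0 shut, 1.57 upright, about 2 leaning back. A stiff hinge: the lid stays where it is left; about 3 N at its free edge moves it.
- lid_hinge (a point): Middle of the lid's hinge line, which runs along the cleaner's y, 99 mm above the cleaner's underside.
- lid_edge (a point): Middle of the lid's free edge, 180 mm from the hinge; the lid is 272 mm wide, a 3 mm sheet; a black bar handle (80 mm long, along y, 11 mm thick) stands 36 mm off its outer face, 145 mm from the hinge.
- b0 (a point): Middle of one of five like blue lens blocks: plastic, mushroom shaped, foot 25 mm across and 8 mm high, head 18 mm across, 23 mm high in all, 15 g; z to the head. In the tube at the start.
- b1 (a point): Middle of one of five like blue lens blocks: plastic, mushroom shaped, foot 25 mm across and 8 mm high, head 18 mm across, 23 mm high in all, 15 g; z to the head. In the tube at the start.
- b2 (a point): Middle of one of five like blue lens blocks: plastic, mushroom shaped, foot 25 mm across and 8 mm high, head 18 mm across, 23 mm high in all, 15 g; z to the head. In the tube at the start.
- b3 (a point): Middle of one of five like blue lens blocks: plastic, mushroom shaped, foot 25 mm across and 8 mm high, head 18 mm across, 23 mm high in all, 15 g; z to the head. In the tube at the start.
- b4 (a point): Middle of one of five like blue lens blocks: plastic, mushroom shaped, foot 25 mm across and 8 mm high, head 18 mm across, 23 mm high in all, 15 g; z to the head. In the tube at the start.
- case: Navy glasses case, 60 x 150 x 36 mm, loose bystander. Origin: centre of its underside.
- spray: Light blue spray bottle, 38 mm across, 120 mm high, loose bystander. Origin: centre of its underside.
- tape: Roll of tape, 104 mm across, 25 mm high, loose bystander. Origin: centre of its underside.
- stone: Grey dressing stone, a bar 25 x 100 x 13 mm, loose bystander. Origin: centre of the underside.

How it is judged (in metres and radians):
On the way, in this order (a step that is already met when the one before it is completed fails the run):
1. the tube is lifted clear of its rest, no block lost (distance between jar and jar_seat above 0.08 m and distance between each of b0, b1, b2, b3, b4 and jar_grip below 0.085 m), for 0.1 s.
2. all five blocks lie in the basket, no bay empty, none on top of another, while the lid is open (x of b0 in the frame of cleaner between -0.068 and 0.068 m and y of b0 in the frame of cleaner between -0.115 and 0.115 m and z of b0 in the frame of cleaner between 0.046 and 0.075 m and x of b1 in the frame of cleaner between -0.068 and 0.068 m and y of b1 in the frame of cleaner between -0.115 and 0.115 m and z of b1 in the frame of cleaner between 0.046 and 0.075 m and x of b2 in the frame of cleaner between -0.068 and 0.068 m and y of b2 in the frame of cleaner between -0.115 and 0.115 m and z of b2 in the frame of cleaner between 0.046 and 0.075 m and x of b3 in the frame of cleaner between -0.068 and 0.068 m and y of b3 in the frame of cleaner between -0.115 and 0.115 m and z of b3 in the frame of cleaner between 0.046 and 0.075 m and x of b4 in the frame of cleaner between -0.068 and 0.068 m and y of b4 in the frame of cleaner between -0.115 and 0.115 m and z of b4 in the frame of cleaner between 0.046 and 0.075 m and (y of b0 in the frame of cleaner above 0.0383 m or y of b1 in the frame of cleaner above 0.0383 m or y of b2 in the frame of cleaner above 0.0383 m or y of b3 in the frame of cleaner above 0.0383 m or y of b4 in the frame of cleaner above 0.0383 m) and (y of b0 in the frame of cleaner between -0.0383 and 0.0383 m or y of b1 in the frame of cleaner between -0.0383 and 0.0383 m or y of b2 in the frame of cleaner between -0.0383 and 0.0383 m or y of b3 in the frame of cleaner between -0.0383 and 0.0383 m or y of b4 in the frame of cleaner between -0.0383 and 0.0383 m) and (y of b0 in the frame of cleaner below -0.0383 m or y of b1 in the frame of cleaner below -0.0383 m or y of b2 in the frame of cleaner below -0.0383 m or y of b3 in the frame of cleaner below -0.0383 m or y of b4 in the frame of cleaner below -0.0383 m) and value of joint cleaner_lid above 1 rad), for 0.1 s.
At the end, for the whole second after the job is handed in: All five blocks in the basket on its floor (centre less than 29 mm above it, so none on top of another), at least one in each of the three bays; the tube back in its rest, its bottom within 10 mm of its seat and its axis within 0.12 rad, mouth up, at rest; the lid shut to within 0.06 rad (x of b0 in the frame of cleaner between -0.068 and 0.068 m and y of b0 in the frame of cleaner between -0.115 and 0.115 m and z of b0 in the frame of cleaner between 0.046 and 0.075 m and x of b1 in the frame of cleaner between -0.068 and 0.068 m and y of b1 in the frame of cleaner between -0.115 and 0.115 m and z of b1 in the frame of cleaner between 0.046 and 0.075 m and x of b2 in the frame of cleaner between -0.068 and 0.068 m and y of b2 in the frame of cleaner between -0.115 and 0.115 m and z of b2 in the frame of cleaner between 0.046 and 0.075 m and x of b3 in the frame of cleaner between -0.068 and 0.068 m and y of b3 in the frame of cleaner between -0.115 and 0.115 m and z of b3 in the frame of cleaner between 0.046 and 0.075 m and x of b4 in the frame of cleaner between -0.068 and 0.068 m and y of b4 in the frame of cleaner between -0.115 and 0.115 m and z of b4 in the frame of cleaner between 0.046 and 0.075 m and (y of b0 in the frame of cleaner above 0.0383 m or y of b1 in the frame of cleaner above 0.0383 m or y of b2 in the frame of cleaner above 0.0383 m or y of b3 in the frame of cleaner above 0.0383 m or y of b4 in the frame of cleaner above 0.0383 m) and (y of b0 in the frame of cleaner between -0.0383 and 0.0383 m or y of b1 in the frame of cleaner between -0.0383 and 0.0383 m or y of b2 in the frame of cleaner between -0.0383 and 0.0383 m or y of b3 in the frame of cleaner between -0.0383 and 0.0383 m or y of b4 in the frame of cleaner between -0.0383 and 0.0383 m) and (y of b0 in the frame of cleaner below -0.0383 m or y of b1 in the frame of cleaner below -0.0383 m or y of b2 in the frame of cleaner below -0.0383 m or y of b3 in the frame of cleaner below -0.0383 m or y of b4 in the frame of cleaner below -0.0383 m) and distance between jar and jar_seat below 0.01 m and angle between the z axis of jar and the z axis of jar_seat, either way round below 0.12 rad and angle between jar's own z axis and vertical below 1.2 rad and linear speed of jar below 0.02 m/s and value of joint cleaner_lid below 0.06 rad); the robot touches nothing.
It fails at once if the navy glasses case is moved more than 30 mm (distance of case from where it was at the start of the episode above 0.03 m).
It fails at once if the spray bottle is moved more than 30 mm (distance of spray from where it was at the start of the episode above 0.03 m).
It fails at once if the roll of tape is moved more than 30 mm (distance of tape from where it was at the start of the episode above 0.03 m).
It fails at once if the dressing stone is moved more than 30 mm (distance of stone from where it was at the start of the episode above 0.03 m).
It also fails if it takes over 72 s, if anything falls off the work surface, if the arm or the gripper's body presses on something with over 40 N, if the wrist force passes 120 N, or if a joint passes its speed limit or range.

## Working session

There is one attempt and no reset: what is moved stays moved. The work goes in short steps, Python scripts to look and compute and a shell command to move; the robot and the scene stay as the last step left them, time stands still between calls to the robot, and variables do not carry over. Pictures are saved under pics/ and viewed, about 8 in all and at most 12, crops included, and the job is handed in when it is done.

```bash
mkdir -p pics; cat > h.py <<'E'
import numpy as np, cv2
from bench import arm
from scipy.spatial.transform import Rotation as R
F=np.diag([1.,-1,-1,1])
def frame(name):
    s=arm.observe(); f=arm.grab_frame(name)
    if name=="wrist":
        T=np.eye(4); T[:3,:3]=R.from_quat(s["tcp_rot"]).as_matrix(); T[:3,3]=s["position"]
        f["c2w"]=T@np.array(f["mount"])@F
    else: f["c2w"]=np.linalg.inv(np.array(f["world_to_cam"]))@F
    return f
def pts(f,mask=None):
    d=f["depth"]; m=(d>0) if mask is None else (mask&(d>0))
    v,u=np.nonzero(m)
    n=cv2.undistortPoints(np.stack([u,v],1).astype(np.float64)[:,None],np.array(f["camera_matrix"]),np.array(f["dist_coeffs"])).reshape(-1,2)
    z=d[v,u][:,None]
    return np.c_[n*z,z]@f["c2w"][:3,:3].T+f["c2w"][:3,3], np.stack([u,v],1)
def proj(f,P):
    w=np.linalg.inv(f["c2w"]); P=np.atleast_2d(P).astype(float)
    return cv2.projectPoints(P,cv2.Rodrigues(w[:3,:3])[0],w[:3,3],np.array(f["camera_matrix"]),np.array(f["dist_coeffs"]))[0].reshape(-1,2)
E
python3 - <<'E'
from h import *
np.set_printoptions(suppress=True,precision=1)
s=arm.observe(); print(s)
ims=[]
for c in ("side","top"):
    f=frame(c); ims.append(f["image"])
    print(c,"cam at",f["c2w"][:3,3], "dir",f["c2w"][:3,2])
    for q in ("jar","stand","cleaner","cleaner_lid","case","spray","tape","stone","b0"):
        for r in arm.masks_of(q,c)[:5 if q=="b0" else 1]:
            P,_=pts(f,r["region"])
            if len(P): print(q,round(r["confidence"],2),r["box"],len(P),"med",np.median(P,0),"lo",np.percentile(P,2,axis=0),"hi",np.percentile(P,98,axis=0))
cv2.imwrite("pics/a_side.png",cv2.resize(ims[0],(800,600)));cv2.imwrite("pics/a_top.png",cv2.resize(ims[1],(800,600)))
E
```

```text
{'time_s': 0.0, 'joints': array([-1.4,  0.3, -0. ,  1.3, -0. ,  1.4]), 'qvel': array([-0., -0., -0.,  0., -0., -0.]), 'effort': array([ -0. , -63.8,  38.5,   0. ,  -0. ,   0. ]), 'position': array([ 184.8, -491.1,  238.8]), 'tcp_rot': array([ 1. ,  0.2, -0. , -0. ]), 'ft_force': array([-0.1,  0.6,  0.3]), 'ft_torque': array([0. , 0. , 0.1]), 'finger_gap': 0.999862890034798}
side cam at [-292.   119.3 1243.9] dir [ 0.6 -0.  -0.8]
jar 0.66 [186.4, 211.9, 45.0, 34.9] 868 med [421.7 230.6 101.4] lo [405.4 159.5  45.5] hi [460.9 299.6 146.3]
stand 0.88 [192.0, 240.1, 35.6, 12.7] 378 med [415.6 250.6   8. ] lo [397.3 181.9   1.2] hi [450.5 295.4  65.4]
cleaner 0.69 [338.0, 214.1, 53.1, 45.4] 1340 med [ 371.5 -276.4   53.8] lo [ 355.3 -335.5   19.3] hi [ 499.6 -188.9  103.2]
cleaner_lid 0.33 [185.6, 216.5, 50.1, 32.1] 942 med [422.1 231.   99.2] lo [405.2 159.3   3.1] hi [483.4 301.  146. ]
case 0.8 [129.2, 239.7, 46.1, 24.6] 980 med [392.2 429.7  35.9] lo [358.5 357.1   5.4] hi [437.  500.6  41.7]
spray 0.71 [211.7, 183.7, 11.6, 21.0] 182 med [595.4 211.5  69.4] lo [587.4 197.1   9.5] hi [
[... 515 characters left out ...]
5]
cleaner 0.64 [303.1, 145.7, 113.2, 106.4] 8953 med [ 518.9 -230.8   97.6] lo [ 368.2 -361.9   40.7] hi [635.8 -91.4 255.8]
cleaner_lid 0.88 [313.4, 145.1, 100.8, 47.5] 3693 med [ 595.4 -239.6  181.8] lo [ 546.1 -369.    95.4] hi [ 639.  -109.8  258.2]
case 0.58 [117.6, 221.9, 51.8, 28.3] 924 med [401.9 429.6  35.4] lo [363.1 357.9  16.4] hi [440.8 503.1  41.3]
spray 0.71 [202.5, 166.6, 11.9, 13.8] 163 med [600.2 213.6  81.1] lo [586.7 198.5  -1.3] hi [625.1 234.7 118.1]
tape 0.93 [200.9, 121.5, 31.9, 29.0] 388 med [745.1 203.8  22.7] lo [692.8 157.    2.6] hi [788.6 249.8  28.8]
stone 0.57 [249.2, 236.7, 32.4, 11.5] 243 med [390.   36.9  12.2] lo [370.9  -8.6  -0.1] hi [406.6  81.9  17.4]
```

View pics/a_side.png

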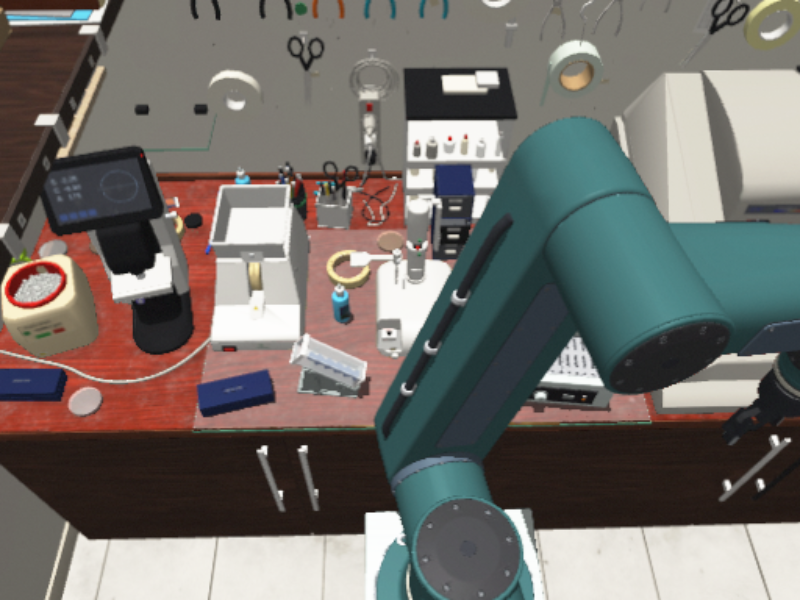

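View pics/a_top.png

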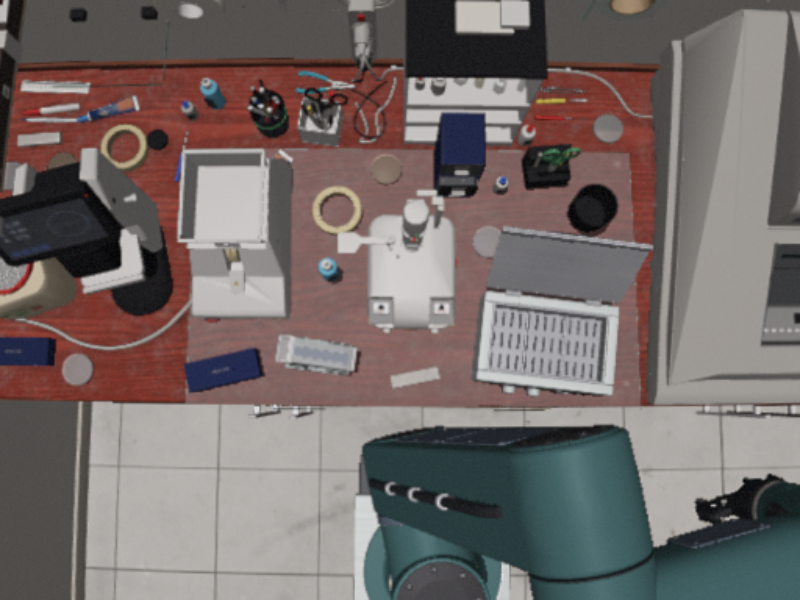

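```bash
python3 - <<'E'
from h import *
np.set_printoptions(suppress=True,precision=2)
s=arm.observe(); print(s["tcp_rot"],R.from_quat(s["tcp_rot"]).as_matrix())
f=frame("top"); P,uv=pts(f)
def best(q):
    r=arm.masks_of(q,"top"); return r[0]["region"] if r else None
for q in("jar","stand","cleaner","cleaner_lid"):
    m=best(q)
    if m is None: continue
    Q,_=pts(f,m)
    if q=="jar": Q=Q[Q[:,2]>40]
    if q=="cleaner": Q=Q[(Q[:,2]>93)&(Q[:,2]<103)]
    print(q,len(Q),cv2.minAreaRect(Q[:,:2].astype(np.float32)))
    c=Q.mean(0);u,sv,vt=np.linalg.svd(Q-c,full_matrices=False);print(c,sv/np.sqrt(len(Q)),vt)
# rim plane of cleaner region
m=(P[:,0]>330)&(P[:,0]<560)&(P[:,1]<-70)&(P[:,1]>-400)&(P[:,2]>92)&(P[:,2]<104)
Q=P[m]; print(len(Q),cv2.minAreaRect(Q[:,:2].astype(np.float32)))
im=f["image"][200:260,165:285]; a=cv2.resize(im,(720,360),interpolation=cv2.INTER_CUBIC)
b=cv2.resize(f["image"][140:256,296:426],(390,348))
cv2.imwrite("pics/b.png",a); 
E
```

```text
[ 0.98  0.18 -0.   -0.  ] [[ 0.94  0.35 -0.  ]
 [ 0.35 -0.94  0.  ]
 [-0.   -0.   -1.  ]]
jar 732 ((432.75048828125, 232.55484008789062), (146.9161834716797, 46.993160247802734), 82.0553207397461)
[431.79 232.22 103.16] [46.55 13.08 12.07] [[-0.13 -0.87 -0.47]
 [-0.99  0.13  0.02]
 [-0.05 -0.47  0.88]]
stand 119 ((430.631103515625, 236.0364227294922), (124.67041015625, 65.14997100830078), 84.01346588134766)
[410.85 229.45  23.56] [34.34 24.6  16.44] [[ 0.05  0.99 -0.11]
 [-0.4  -0.08 -0.91]
 [-0.92  0.09  0.39]]
cleaner 1937 ((464.8656005859375, -225.06480407714844), (272.6310119628906, 191.11766052246094), 83.20784759521484)
[ 462.29 -223.42   97.49] [93.71 68.16  2.36] [[ 0.13  0.99 -0.  ]
 [ 0.99 -0.13  0.  ]
 [-0.    0.    1.  ]]
cleaner_lid 3717 ((626.0681762695312, -279.20306396484375), (344.6891784667969, 159.71041870117188), 83.58109283447266)
[ 596.28 -238.32  180.3 ] [78.47 54.62 14.13] [[ 0.11  0.99  0.01]
 [-0.4   0.05 -0.91]
 [-0.91  0.1   0.41]]
2041 ((464.84515380859375, -225.07568359375), (272.6385803222656, 191.1144256591797), 83.21866607666016)
```

View pics/b.png

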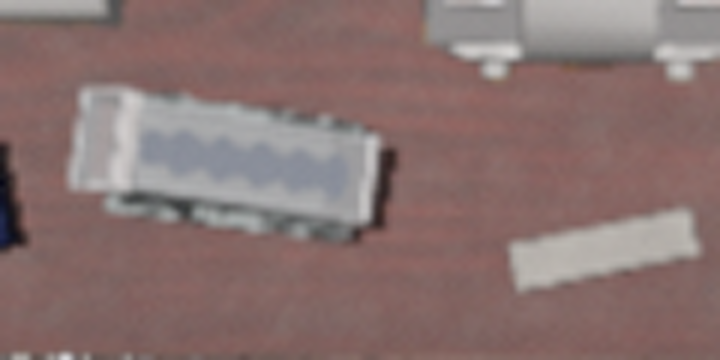

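```bash
python3 -m handwheel '{"delta_pos":[[0.4,-0.5,-0.8],[0.8,-0.98,-0.6],[0.8,-0.98,-0.6],[0.8,-0.98,-0.6],[0.8,-0.98,-0.6],[0.8,-0.98,-0.5],[0.8,-0.98,0],[0.8,-0.98,0]],"twist":[0,0,0,0,0,0,0,0],"hand":[-1,-1,-1,-1,-1,-1,-1,-1]}'
```

```text
time_s: 1.92
position: [261.1, -261.9, 334.5]
tcp_rot: [0.985, 0.175, 0.0, -0.001]
ft_force: [1.6, -0.4, 0.0]
finger_gap: 0.999
```

```bash
python3 -m handwheel '{"delta_pos":[[0.82,-0.98,0],[0.82,-0.98,0],[0.82,-0.98,0],[0.82,-0.98,0],[0.82,-0.98,0],[0.82,-0.98,0],[0.82,-0.98,0],[0.82,-0.98,0]],"twist":[0,0,0,0,0,0,0,0],"hand":[-1,-1,-1,-1,-1,-1,-1,-1]}' >/dev/null; python3 -m handwheel '{"delta_pos":[[0.82,-0.98,0],[0.82,-0.98,0],[0.82,-0.98,0],[0.82,-0.98,0],[0.82,-0.98,0],[0.82,-0.98,0],[0.82,-0.98,0],[0.82,-0.98,0]],"twist":[0,0,0,0,0,0,0,0],"hand":[-1,-1,-1,-1,-1,-1,-1,-1]}'
python3 -m handwheel '{"delta_pos":[[0,0,0],[0,0,0],[0,0,0],[0,0,0],[0,0,0],[0,0,0],[0,0,0],[0,0,0]],"twist":[0.15,0.15,0.15,0.15,0.15,0.15,0.15,0.15],"hand":[-1,-1,-1,-1,-1,-1,-1,-1]}'
python3 -m handwheel '{"delta_pos":[[0,0,0],[0,0,0],[0,0,0],[0,0,0],[0,0,0],[0,0,0],[0,0,0],[0,0,0]],"twist":[0.15,0.15,0.15,0.15,0.15,0.15,0.15,0.15],"hand":[-1,-1,-1,-1,-1,-1,-1,-1]}'; cat > st.py <<'E'
from h import *
np.set_printoptions(suppress=True,precision=3)
s=arm.observe(); M=R.from_quat(s["tcp_rot"]).as_matrix()
print("t",s["time_s"],"p",s["position"].round(1),"yaw",np.degrees(np.arctan2(M[1,0],M[0,0])).round(2),"z",M[:,2],"j",s["joints"],"F",s["ft_force"],"gap",s["finger_gap"])
E
python3 - <<'E'
import st; from h import *
f=frame("wrist"); cv2.imwrite("pics/c.png",f["image"]); print("mount",np.array(f["mount"]))
for q in("jar","stand"):
    for r in arm.masks_of(q,"wrist")[:1]:
        Q,_=pts(f,r["region"]); print(q,r["confidence"],r["box"],len(Q))
        S=Q[Q[:,2]>40] if q=="jar" else Q
        print(cv2.minAreaRect(S[:,:2].astype(np.float32)),S.min(0),S.max(0))
P,uv=pts(f); np.save("c.npy",np.c_[P,uv])
E
```

```text
time_s: 3.25
position: [435.8, 246.2, 338.2]
tcp_rot: [0.984, 0.176, 0.005, 0.002]
ft_force: [0.9, -0.8, -0.5]
finger_gap: 1.002
time_s: 3.92
position: [441.3, 17.5, 335.6]
tcp_rot: [0.987, -0.13, -0.024, -0.091]
ft_force: [1.1, -1.0, -0.7]
finger_gap: 0.999
time_s: 4.58
position: [302.1, -172.7, 335.9]
tcp_rot: [0.867, -0.466, -0.067, -0.167]
ft_force: [0.6, -0.5, -0.0]
finger_gap: 1.002
t 4.5833 p [ 302.1 -172.7  335.9] yaw -54.62 z [ 0.04   0.351 -0.936] j [-0.954  0.092 -0.069  1.685  0.238  3.141] F [ 0.574 -0.468 -0.006] gap 1.0017740998025342
mount [[   0.001    0.952    0.306   78.   ]
 [   1.      -0.001   -0.      -0.514]
 [  -0.       0.306   -0.952 -135.088]
 [   0.       0.       0.       1.   ]]
jar 0.64 [64.8, 201.1, 79.1, 84.1] 2414
((434.17083740234375, 229.13197326660156), (142.5833740234375, 50.473045349121094), 84.58963012695312) [403.691 156.444  40.004] [463.81  302.139 147.259]
stand 0.92 [91.0, 190.3, 66.4, 69.1] 655
((434.09368896484375, 233.11373901367188), (133.19430541992188, 65.15963745117188), 83.28519439697266) [396.147 166.755   2.386] [467.031 302.436  89.493]
```

View pics/c.png

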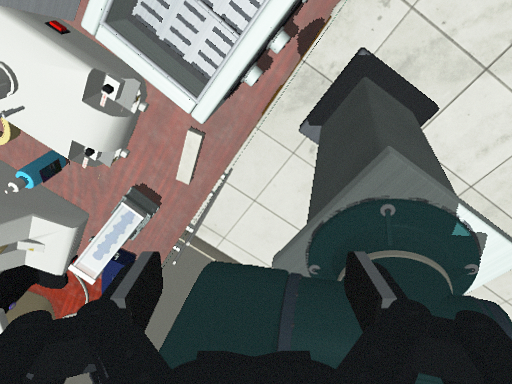

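The picture shows the tube at left (~115,240), the basket at top (~190,40), and the tool leaning: joint 6 hit its limit and tilted it 20° towards +y. This lean lies along the tube's azimuth, so it suits the grasp, and a half-turn twist later would bring the tube mouth-down. I'll keep it and twist back so the jaws are level.

```bash
for i in 1 2; do :; done; python3 -m handwheel '{"delta_pos":[[0,0,0],[0,0,0],[0,0,0],[0,0,0],[0,0,0],[0,0,0],[0,0,0],[0,0,0]],"twist":[-0.153,-0.153,-0.153,-0.153,-0.153,-0.153,-0.153,-0.153],"hand":[-1,-1,-1,-1,-1,-1,-1,-1]}' >/dev/null
python3 -m handwheel '{"delta_pos":[[0,0,0],[0,0,0],[0,0,0],[0,0,0],[0,0,0],[0,0,0],[0,0,0],[0,0,0]],"twist":[-0.153,-0.153,-0.153,-0.153,-0.153,-0.153,-0.153,-0.153],"hand":[-1,-1,-1,-1,-1,-1,-1,-1]}' >/dev/null
python3 -m handwheel '{"delta_pos":[[0,0,0],[0,0,0],[0,0,0],[0,0,0],[0,0,0]],"twist":[-0.153,-0.153,-0.153,-0.153,0],"hand":[-1,-1,-1,-1,-1]}' >/dev/null
python3 - <<'E'
import st; from h import *
s=st.s; M=st.M; print(M)
# pick geometry
az=np.radians(83.3); a=np.array([np.cos(az),np.sin(az),0]); up=np.array([0,0,1.])
P=np.load("c.npy")[:,:3]
# tube points in region: fit along-azimuth profile
c=np.array([433.5,231,0]); d=P-c; t=d@a; l=d@np.array([a[1],-a[0],0])
m=(abs(l)<15)&(abs(t)<85)&(P[:,2]>20)
for lo in range(-85,85,10):
    k=m&(t>=lo)&(t<lo+10)
    if k.sum()>5: print(lo+5,k.sum(),np.percentile(P[k,2],[5,50,95]).round(1))
E
```

```text
t 6.4833 p [ 314.4 -159.8  338.1] yaw 87.25 z [ 0.034  0.343 -0.939] j [-0.902  0.089 -0.063  1.678  0.242  0.688] F [-0.467 -0.914  0.132] gap 0.9997773117883277
[[ 0.045  0.998  0.034]
 [ 0.938 -0.054  0.343]
 [ 0.344  0.017 -0.939]]
-70 118 [51.5 61.6 64.6]
-60 218 [32.7 64.9 70.8]
-50 139 [22.5 74.1 78.2]
-40 129 [77.9 81.9 85.8]
-30 115 [85.7 88.9 91.9]
-20 120 [92.1 95.5 99. ]
-10 123 [ 98.6 102.4 106.3]
0 116 [105.3 109.2 112.9]
10 119 [112.3 115.8 119.3]
20 119 [119.3 122.7 126.2]
30 125 [125.8 129.7 133.4]
40 154 [133.4 137.8 143.6]
50 55 [141.5 145.2 146.7]
```

```bash
python3 -m handwheel '{"delta_pos":[[0.955,0.313,0.363],[0.955,0.313,0.363],[0.955,0.313,0.363],[0.955,0.313,0.363],[0.955,0.313,0.363],[0.955,0.313,0.363]],"twist":[0,0,0,0,0,0],"hand":[-1,-1,-1,-1,-1,-1]}' >/dev/null
python3 -m handwheel '{"delta_pos":[[0.955,0.313,0.363],[0.955,0.313,0.363],[0.955,0.313,0.363],[0.955,0.313,0.363],[0.955,0.313,0.363],[0.955,0.313,0.363],[0,0,0],[0,0,0]],"twist":[0,0,0,0,0,0,0.08,0],"hand":[-1,-1,-1,-1,-1,-1,-1,-1]}' >/dev/null
cat > go.py <<'E'
import sys; import st; from st import *
t=np.array(eval(sys.argv[1]),float); d=M.T@(t-s["position"]); print(M); print("tool delta mm",d.round(1),"units",(d/25).round(3))
E
python3 go.py '[430.8,202.8,167]'
python3 - <<'E'
from h import *
f=frame("wrist"); cv2.imwrite("pics/d.png",f["image"])
P,uv=pts(f)
az=np.radians(83.3); a=np.array([np.cos(az),np.sin(az),0]); b=np.array([a[1],-a[0],0]);c=np.array([433.5,231,0]); d=P-c; t=d@a; l=d@b
m=(abs(l)<15)&(abs(t)<85)&(P[:,2]>20)
for lo in range(-85,85,20):
    k=m&(t>=lo)&(t<lo+10)
    if k.sum()>5: print(lo+5,k.sum(),np.percentile(P[k,2],[5,50,95]).round(1))
# lateral edges of top face
top=107+.7*t
for lo in range(-60,50,20):
    k=(t>=lo)&(t<lo+20)&(abs(l)<45)&(abs(P[:,2]-top)<8)
    if k.sum()>5: print("lat",lo+10,np.percentile(l[k],[1,50,99]).round(1))
k=(abs(l)<25)&(abs(P[:,2]-top)<8)&(abs(t)<90); print("t ext",np.percentile(t[k],[.5,99.5]),P[k,2].max())
E
```

```text
t 7.65 p [434.  165.  336.7] yaw 81.08 z [ 0.033  0.345 -0.938] j [-0.028  0.08  -0.065  1.402  0.353  1.699] F [-0.215 -0.66  -0.023] gap 1.0002943425852127
[[ 0.145  0.989  0.033]
 [ 0.927 -0.148  0.345]
 [ 0.346 -0.02  -0.938]]
tool delta mm [-24.1  -5.4 172.1] units [-0.964 -0.215  6.884]
-80 3388 [402.8 409.4 418.9]
-60 170 [65.2 68.5 71.8]
-40 175 [78.5 81.9 85.3]
-20 202 [92.5 95.7 98.9]
0 219 [106.2 109.5 112.6]
20 249 [119.6 123.3 126.7]
40 289 [133.5 136.8 143.7]
60 39 [102.3 103.9 105.2]
80 29 [107.1 108.8 110.2]
lat -50 [-20.9   0.9  22.7]
lat -30 [-20.6   0.7  21.9]
lat -10 [-20.5   1.2  22.3]
lat 10 [-20.5   1.   22.6]
lat 30 [-20.3   1.2  22.9]
lat 50 [-23.2   1.   25.3]
t ext [-71.74450528  53.02258108] 148.88772911518004
```

```bash
python3 -m handwheel '{"delta_pos":[[0,0,0.2],[-0.15,-0.02,0.9],[-0.15,-0.02,0.9],[-0.15,-0.02,0.9],[-0.15,-0.02,0.9],[-0.15,-0.02,0.9],[-0.15,-0.02,0.9],[0,0,0]],"twist":[-0.04,0,0,0,0,0,0,0],"hand":[-1,-1,-1,-1,-1,-1,-1,-1]}' >/dev/null
python3 go.py '[435,235.7,72.7]'
```

```text
t 8.3667 p [432.9 190.7 191.5] yaw 83.97 z [ 0.038  0.344 -0.938] j [ 0.033  0.128 -0.409  0.981  0.35   1.719] F [-0.183 -0.819 -0.094] gap 1.0015804206075014
[[ 0.099  0.994  0.038]
 [ 0.933 -0.106  0.344]
 [ 0.347  0.002 -0.938]]
tool delta mm [  1.   -2.9 127. ] units [ 0.041 -0.116  5.08 ]
```

```bash
python3 -m handwheel '{"delta_pos":[[0.01,-0.04,0.7],[0.01,-0.04,0.8],[0.01,-0.04,0.8],[0,0,0.8],[0,0,0.8],[0,0,0.5],[0,0,0.2],[0,0,0]],"twist":[0,0,0,0,0,0,0,0],"hand":[-1,-1,-1,-1,-1,-1,-1,-1]}'
python3 go.py '[435,235.7,72.7]'
```

```text
time_s: 9.03
position: [438.0, 229.0, 85.9]
tcp_rot: [0.73, 0.66, 0.135, -0.114]
ft_force: [-0.6, -0.0, -0.3]
finger_gap: 0.997
t 9.0333 p [438.  229.   85.9] yaw 84.39 z [ 0.046  0.344 -0.938] j [ 0.121  0.242 -0.591  0.646  0.343  1.808] F [-0.596 -0.    -0.262] gap 0.9969123834620119
[[ 0.092  0.995  0.046]
 [ 0.933 -0.102  0.344]
 [ 0.347  0.011 -0.938]]
tool delta mm [ 1.4 -3.8 14.6] units [ 0.054 -0.151  0.582]
```

```bash
python3 -m handwheel '{"delta_pos":[[0.05,-0.15,0.3],[0,-0.02,0.28],[0,0,0],[0,0,0]],"twist":[0,0,0,0],"hand":[-1,-1,-1,-1]}' >/dev/null; python3 go.py '[435,235.7,72.7]'; python3 -m handwheel '{"delta_pos":[[0,0,0],[0,0,0],[0,0,0],[0,0,0],[0,0,0],[0,0,0],[0,0,0],[0,0,0]],"twist":[0,0,0,0,0,0,0,0],"hand":[0,0.2,0.4,0.6,0.8,1,1,1]}' 40
python3 - <<'E'
import st; from h import *
f=frame("wrist"); cv2.imwrite("pics/e.png",f["image"])
E
```

```text
t 9.3667 p [436.  235.4  74.4] yaw 84.48 z [ 0.05   0.345 -0.937] j [ 0.136  0.253 -0.615  0.6    0.342  1.824] F [ 1.008 -0.349  0.2  ] gap 0.9980841018408688
[[ 0.09   0.995  0.05 ]
 [ 0.933 -0.102  0.345]
 [ 0.348  0.015 -0.937]]
tool delta mm [-0.4 -1.1  1.7] units [-0.016 -0.042  0.066]
time_s: 10.03
position: [436.6, 235.0, 75.8]
tcp_rot: [0.73, 0.661, 0.137, -0.112]
ft_force: [0.1, 0.5, -0.9]
finger_gap: 0.513
t 10.0333 p [436.6 235.   75.8] yaw 84.49 z [ 0.051  0.345 -0.937] j [ 0.135  0.251 -0.614  0.603  0.341  1.823] F [ 0.136  0.475 -0.873] gap 0.5131783690733582
```

View pics/e.png

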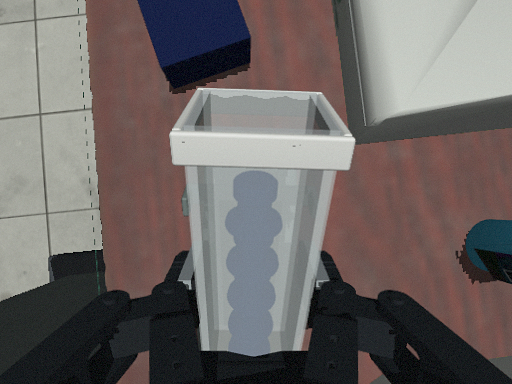

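```bash
python3 -m handwheel '{"delta_pos":[[0.05,0,-0.2],[0.1,0,-0.4],[0.1,0,-0.6],[0.1,0,-0.7],[0.1,0,-0.7],[0.1,0,-0.7],[0.1,0,-0.7],[0.1,0,-0.7]],"twist":[0,0,0,0,0,0,0,0],"hand":[1,1,1,1,1,1,1,1]}' 60
python3 -m handwheel '{"delta_pos":[[0.2,0,-0.7],[0.2,0,-0.7],[0.2,0,-0.7],[0.2,0,-0.7],[0.2,0,-0.5],[0,0,-0.2],[0,0,0],[0,0,0]],"twist":[0,0,0,0,0,0,0,0],"hand":[1,1,1,1,1,1,1,1]}' 
python3 - <<'E'
import st; from h import *
s=st.s;M=st.M;print(M)
f=frame("wrist"); 
r=arm.masks_of("jar","wrist")[:1]+arm.masks_of("b0","wrist")[:5]
for q in r: print(q["confidence"],q["box"])
P,uv=pts(f,r[0]["region"]); T=(P-s["position"])@M  # tool coords
k=abs(T[:,1])<15; T=T[k]
for lo in range(-60,110,10):
    q=(T[:,0]>=lo)&(T[:,0]<lo+10)
    if q.sum()>5: print(lo+5,q.sum(),np.percentile(T[q,2],[5,50,95]).round(1))
E
```

```text
time_s: 10.75
position: [429.1, 210.9, 196.1]
tcp_rot: [0.73, 0.661, 0.134, -0.114]
ft_force: [0.3, -0.1, -1.6]
finger_gap: 0.505
time_s: 11.42
position: [426.3, 202.8, 296.8]
tcp_rot: [0.73, 0.661, 0.136, -0.113]
ft_force: [-0.3, 0.1, -2.2]
finger_gap: 0.508
t 11.4167 p [426.3 202.8 296.8] yaw 84.47 z [ 0.049  0.343 -0.938] j [ 0.063  0.065 -0.189  1.241  0.346  1.747] F [-0.325  0.125 -2.201] gap 0.5078997118424757
[[ 0.09   0.995  0.049]
 [ 0.934 -0.102  0.343]
 [ 0.346  0.015 -0.938]]
0.59 [167.1, 86.1, 186.6, 269.8]
-35 169 [-23.8 -23.1 -22.2]
-25 964 [-25.9 -24.7 -23.4]
-15 1092 [-28.7 -27.4 -25.9]
-5 1264 [-31.1 -29.8 -28.5]
5 1445 [-33.5 -32.2 -30.9]
15 1679 [-36.1 -34.7 -33.3]
25 1912 [-38.5 -37.2 -35.8]
35 2250 [-41.2 -39.8 -38.3]
45 2651 [-43.8 -42.4 -40.9]
55 2916 [-49.1 -44.8 -43.4]
65 4926 [-51.3 -49.6  -5.2]
75 1961 [-8.8 -7.3 -5.3]
85 13 [-5.  -4.3 -2.9]
```

```bash
python3 - <<'E'
from h import *
f=frame("top");P,_=pts(f)
for y in range(-90,140,30):
    for x in range(360,560,40):
        k=(abs(P[:,0]-x-20)<20)&(abs(P[:,1]-y-15)<15); print((x,y,int(np.percentile(P[k,2],98))) if k.sum()>5 else None,end=" ")
    print()
E
python3 go.py '[459,-150,297]'
```

```text
(360, -90, 100) (400, -90, 99) (440, -90, 95) (480, -90, 5) (520, -90, 3) 
(360, -60, 4) (400, -60, 4) (440, -60, 4) (480, -60, 62) (520, -60, 67) 
(360, -30, 16) (400, -30, 14) (440, -30, 6) (480, -30, 72) (520, -30, 73) 
None None (440, 0, 6) (480, 0, 31) (520, 0, 76) 
(360, 30, 756) (400, 30, 754) (440, 30, 741) None (520, 30, 77) 
(360, 60, 756) (400, 60, 754) (440, 60, 740) None (520, 60, 77) 
(360, 90, 750) (400, 90, 749) (440, 90, 731) None (520, 90, 73) 
(360, 120, 755) (400, 120, 753) (440, 120, 735) None (520, 120, 71) 
t 11.6167 p [426.  202.8 296.2] yaw 84.44 z [ 0.048  0.343 -0.938] j [ 0.063  0.065 -0.19   1.241  0.346  1.747] F [ 0.124  0.8   -0.719] gap 0.5106721648951099
[[ 0.091  0.995  0.048]
 [ 0.934 -0.102  0.343]
 [ 0.346  0.013 -0.938]]
tool delta mm [-326.2   68.7 -120.3] units [-13.046   2.748  -4.812]
```

```bash
python3 -m handwheel '{"delta_pos":[[-0.3,0.06,-0.11],[-0.6,0.13,-0.22],[-0.9,0.19,-0.33],[-0.9,0.19,-0.33],[-0.9,0.19,-0.33],[-0.9,0.19,-0.33],[-0.9,0.19,-0.33],[-0.9,0.19,-0.33]],"twist":[0,0,0,0,0,0,0,0],"hand":[1,1,1,1,1,1,1,1]}' 60 >/dev/null
python3 -m handwheel '{"delta_pos":[[-0.9,0.19,-0.33],[-0.9,0.19,-0.33],[-0.9,0.19,-0.33],[-0.9,0.19,-0.33],[-0.9,0.19,-0.33],[-0.7,0.19,-0.25],[-0.4,0.1,-0.15],[0,0,0]],"twist":[0,0,0,0,0,0,0,0],"hand":[1,1,1,1,1,1,1,1]}' >/dev/null
python3 go.py '[459,-212,200]'
python3 -m handwheel '{"delta_pos":[[0,0,0],[0,0,0],[0,0,0],[0,0,0],[0,0,0],[0,0,0],[0,0,0],[0,0,0]],"twist":[-0.06,-0.12,-0.15,-0.15,-0.15,-0.15,-0.15,-0.15],"hand":[1,1,1,1,1,1,1,1]}' >/dev/null
python3 -m handwheel '{"delta_pos":[[0,0,0],[0,0,0],[0,0,0],[0,0,0],[0,0,0],[0,0,0]],"twist":[-0.15,-0.15,-0.15,-0.15,-0.1,0],"hand":[1,1,1,1,1,1]}'
python3 go.py '[459,-212,160]'
```

```text
t 12.95 p [ 454.8 -140.1  288.8] yaw 84.46 z [ 0.039  0.349 -0.936] j [-0.652  0.264  0.032  1.53   0.306  0.987] F [ 0.113  0.04  -2.088] gap 0.5079972605837695
[[ 0.09   0.995  0.039]
 [ 0.932 -0.098  0.349]
 [ 0.351  0.005 -0.936]]
tool delta mm [-97.9  10.8  58.2] units [-3.914  0.433  2.33 ]
time_s: 14.12
position: [451.2, -129.3, 288.1]
tcp_rot: [0.096, 0.979, 0.181, -0.0]
ft_force: [-0.0, -0.0, -1.2]
finger_gap: 0.511
t 14.1167 p [ 451.2 -129.3  288.1] yaw 169.21 z [ 0.034  0.355 -0.934] j [-0.64   0.254  0.015  1.527  0.31  -0.476] F [-0.01  -0.029 -1.227] gap 0.5105909401127315
[[-0.982  0.187  0.034]
 [ 0.187  0.916  0.355]
 [ 0.036  0.355 -0.934]]
tool delta mm [ -27.8 -119.8   90.6] units [-1.11  -4.791  3.623]
```

```bash
python3 -m handwheel '{"delta_pos":[[0,0,0],[0,0,0],[0,0,0],[0,0,0],[0,0,0],[0,0,0],[0,0,0]],"twist":[-0.08,-0.14,-0.14,-0.14,-0.14,-0.08,0],"hand":[1,1,1,1,1,1,1]}' >/dev/null
cat > tube.py <<'E'
import sys; from st import *
T={"mouth":(73,0,-26),"lip":(79,0,-1.5),"foot":(-72.7,0,10),"footlow":(-67.2,0,32.3)}
C=np.array([457.4,-224.2,0]); ya=np.array([.118,.993,0]); xa=np.array([.993,-.118,0])
p=s["position"]
for k,v in T.items():
    w=p+M@np.array(v); print(k,"cleaner xyz",np.round([(w-C)@xa,(w-C)@ya,w[2]],1))
print("tcp cl",np.round([(p-C)@xa,(p-C)@ya,p[2]],1),"elev",np.degrees(np.arcsin(M[2]@[.971,0,-.2385])).round(1))
if len(sys.argv)>1:
    g=np.array(eval(sys.argv[1]),float) # lip target in cleaner frame
    w=C+g[0]*xa+g[1]*ya+np.array([0,0,g[2]]); d=M.T@(w-(p+M@np.array(T["mouth"]))); print("to move units",(d/25).round(3))
print("unit vec tool of cleaner x,y,z (per 25mm)",(M.T@np.c_[xa,ya,[0,0,1]]).T.round(3).tolist())
E
python3 tube.py '[0,-62,190]'
```

```text
t 14.7 p [ 449.7 -124.3  288.3] yaw -159.8 z [ 0.032  0.357 -0.934] j [-0.634  0.249  0.008  1.526  0.311 -1.045] F [ 0.324 -0.524 -2.313] gap 0.5126333049217533
mouth cleaner xyz [-83.4  56.3 300.7]
lip cleaner xyz [-88.9  62.4 276.9]
foot cleaner xyz [ 44.4 134.4 290.7]
footlow cleaner xyz [ 39.3 139.9 269. ]
tcp cl [-19.5  98.3 288.3] elev 3.7
to move units [-0.098 -6.879  2.407]
unit vec tool of cleaner x,y,z (per 25mm) [[-0.879, -0.476, -0.01], [-0.448, 0.819, 0.358], [-0.162, 0.32, -0.934]]
```

```bash
python3 -m handwheel '{"delta_pos":[[0.15,-0.43,0.2],[0.25,-0.76,0.36],[0.25,-0.76,0.36],[0.25,-0.76,0.36],[0.2,-0.6,0.29],[0.15,-0.45,0.22],[0.1,-0.3,0.14],[0.05,-0.2,0.08]],"twist":[0,0,0,0,0,0,0,0],"hand":[1,1,1,1,1,1,1,1]}' >/dev/null
python3 -m handwheel '{"delta_pos":[[0,0,0],[0,0,0],[0,0,0],[0,0,0],[0,0,0],[0,0,0],[0,0,0]],"twist":[-0.06,-0.12,-0.12,-0.12,-0.1,-0.06,0],"hand":[1,1,1,1,1,1,1]}' >/dev/null
python3 tube.py '[0,-62,108]'
python3 - <<'E'
from h import *
f=frame("wrist"); cv2.imwrite("pics/f.png",f["image"])
E
```

```text
t 15.95 p [ 458.3 -215.7  195.4] yaw -134.44 z [ 0.033  0.357 -0.934] j [-0.76   0.384 -0.049  1.372  0.285 -1.622] F [ 0.041  0.71  -1.325] gap 0.5061398775231333
mouth cleaner xyz [-42.6 -56.2 198.9]
lip cleaner xyz [-46.3 -51.9 174.3]
foot cleaner xyz [ 42.4  67.3 206.8]
footlow cleaner xyz [ 39.   71.1 184.4]
tcp cl [ -0.1   8.5 195.4] elev -3.1
to move units [ 0.216 -2.296  3.293]
unit vec tool of cleaner x,y,z (per 25mm) [[-0.586, -0.81, -0.009], [-0.759, 0.544, 0.358], [-0.285, 0.217, -0.934]]
```

View pics/f.png

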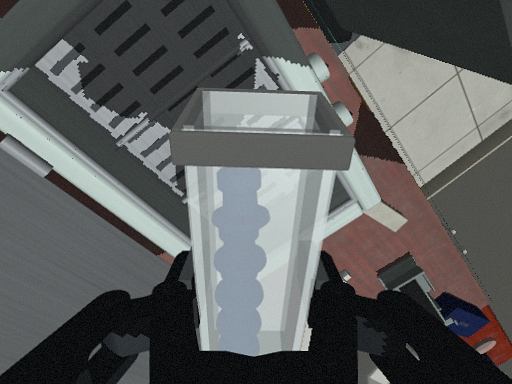

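```bash
cat > blk.py <<'E'
from h import *
def blk(save=None):
    f=frame("wrist"); im=f["image"]; h=cv2.cvtColor(im,cv2.COLOR_BGR2HSV)
    m=cv2.inRange(h,(100,35,60),(130,255,255))
    sub=m[85:352,190:335]
    print("blue width per 12 rows:",[(85+i,int((sub[i:i+12]>0).sum()/12)) for i in range(0,264,12)])
    # block candidates outside tube
    if save: cv2.imwrite(save,im)
    return f
if __name__=="__main__":
    import sys; blk(sys.argv[1] if len(sys.argv)>1 else None)
E
python3 -c "
import cv2;from h import *
im=cv2.imread('pics/f.png');h=cv2.cvtColor(im,cv2.COLOR_BGR2HSV);print(h[260,240],h[180,235],im[260,240],h[260,300])"
python3 -m handwheel '{"delta_pos":[[0,0,0],[0,0,0],[0,0,0],[0,0,0],[0,0,0]],"twist":[-0.06,-0.1,-0.1,-0.06,0],"hand":[1,1,1,1,1]}' >/dev/null
python3 blk.py
python3 -m handwheel '{"delta_pos":[[0,0,0],[0,0,0],[0,0,0],[0,0,0],[0,0,0]],"twist":[-0.1,-0.15,-0.15,-0.08,0],"hand":[1,1,1,1,1]}' >/dev/null
python3 blk.py pics/g.png; python3 tube.py '[0,-62,95]'
```

```text
[104  40 166] [104  41 174] [166 154 140] [ 79  15 134]
blue width per 12 rows: [(85, 0), (97, 0), (109, 0), (121, 0), (133, 0), (145, 0), (157, 1), (169, 30), (181, 36), (193, 29), (205, 43), (217, 47), (229, 35), (241, 37), (253, 48), (265, 39), (277, 32), (289, 43), (301, 38), (313, 41), (325, 39), (337, 36)]
blue width per 12 rows: [(85, 0), (97, 0), (109, 0), (121, 0), (133, 0), (145, 0), (157, 1), (169, 28), (181, 34), (193, 27), (205, 39), (217, 48), (229, 31), (241, 31), (253, 49), (265, 39), (277, 37), (289, 45), (301, 35), (313, 35), (325, 34), (337, 35)]
t 16.9333 p [ 459.  -215.3  196.8] yaw -97.23 z [ 0.034  0.355 -0.934] j [-0.758  0.382 -0.047  1.373  0.286 -2.238] F [ 0.052  0.192 -1.221] gap 0.5137688893344345
mouth cleaner xyz [  0.2 -68.4 195. ]
lip cleaner xyz [ -0.  -65.2 170. ]
foot cleaner xyz [  1.   80.6 213.4]
footlow cleaner xyz [  0.8  83.4 190.6]
tcp cl [  0.6   9.1 196.8] elev -7.1
to move units [ 1.189 -0.029  3.828]
unit vec tool of cleaner x,y,z (per 25mm) [[-0.007, -1.0, -0.008], [-0.934, 0.004, 0.357], [-0.357, 0.01, -0.934]]
```

```bash
python3 -m handwheel '{"delta_pos":[[0.03,0,0.2],[0.07,0,0.5],[0.07,0,0.6],[0.07,0,0.6],[0.07,0,0.5],[0.07,-0.03,0.4],[0.05,0,0.25],[0.02,0,0.1]],"twist":[0,0,0,0,0,0,0,0],"hand":[1,1,1,1,1,1,1,1]}' 80 >/dev/null
python3 tube.py; python3 blk.py
python3 -m handwheel '{"delta_pos":[[0.2,0,-0.05],[0.5,0,-0.12],[0.9,0,-0.22],[-0.5,0,0.12],[-0.3,0,0.07],[-0.3,0,0.07],[-0.3,0,0.07],[-0.2,0,0.05]],"twist":[0,0,0,0,0,0,0,0],"hand":[1,1,1,1,1,1,1,1]}' 80 >/dev/null
python3 tube.py; python3 blk.py
```

```text
t 17.6 p [ 461.3 -196.8  114.7] yaw -99.04 z [ 0.036  0.354 -0.935] j [-0.73   0.42  -0.222  1.15   0.292 -2.179] F [-0.679  0.61  -1.013] gap 0.5064584501904966
mouth cleaner xyz [ -1.8 -49.8 113.1]
lip cleaner xyz [ -2.2 -46.7  88. ]
foot cleaner xyz [  3.3  99.1 131.2]
footlow cleaner xyz [  3.  101.9 108.4]
tcp cl [  0.7  27.6 114.7] elev -7.0
unit vec tool of cleaner x,y,z (per 25mm) [[-0.037, -0.999, -0.006], [-0.934, 0.032, 0.356], [-0.355, 0.019, -0.935]]
blue width per 12 rows: [(85, 0), (97, 0), (109, 0), (121, 0), (133, 0), (145, 0), (157, 1), (169, 29), (181, 33), (193, 28), (205, 39), (217, 47), (229, 30), (241, 32), (253, 49), (265, 37), (277, 37), (289, 46), (301, 34), (313, 36), (325, 35), (337, 34)]
t 18.3167 p [ 461.9 -203.1  116.6] yaw -99.31 z [ 0.04   0.35  -0.936] j [-0.738  0.421 -0.213  1.154  0.29  -2.181] F [ 0.517  0.634 -1.582] gap 0.5076998155464602
mouth cleaner xyz [ -1.  -55.9 115.2]
lip cleaner xyz [ -1.3 -52.9  90.2]
foot cleaner xyz [  5.   93.  132.9]
footlow cleaner xyz [  4.7  95.7 110.1]
tcp cl [  2.   21.5 116.6] elev -6.8
unit vec tool of cleaner x,y,z (per 25mm) [[-0.041, -0.999, -0.002], [-0.935, 0.038, 0.353], [-0.352, 0.016, -0.936]]
blue width per 12 rows: [(85, 0), (97, 3), (109, 47), (121, 40), (133, 0), (145, 0), (157, 4), (169, 39), (181, 33), (193, 27), (205, 37), (217, 46), (229, 29), (241, 32), (253, 49), (265, 36), (277, 33), (289, 45), (301, 32), (313, 30), (325, 35), (337, 16)]
```

```bash
python3 blk.py pics/i.png >/dev/null
```

```text
(no output)
```

View pics/i.png

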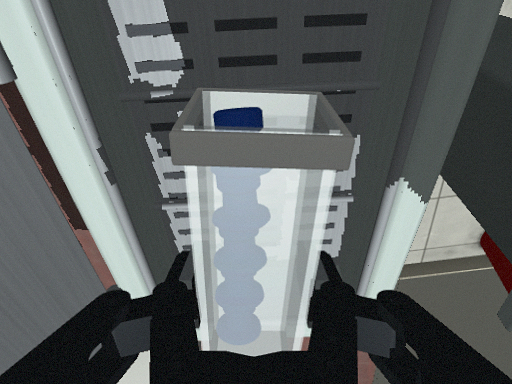

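```bash
python3 - <<'E'
from h import *
C=np.array([457.4,-224.2,0]); ya=np.array([.118,.993,0]); xa=np.array([.993,-.118,0])
f=frame("wrist")
g=lambda x,y,z: C+x*xa+y*ya+np.array([0,0,z])
for y in(-115,-38.3,38.3):
    for x in (-60,60): print(x,y,proj(f,g(x,y,54 if y>-100 else 46)).round(0))
print("rim x+68,-68 at y -30:",proj(f,np.array([g(68,-30,98),g(-68,-30,98)])).round(0))
P,uv=pts(f)
d=P-C; X=d@xa; Y=d@ya; Z=P[:,2]
k=(abs(X)<62)&(abs(Y)<110)&(Z>40)&(Z<60)
for y in range(-110,50,6):
    q=k&(Y>=y)&(Y<y+6)
    if q.sum()>20: print(y+3,q.sum(),np.percentile(Z[q],[50,90]).round(1))
k=(Z>94)&(Z<103)&(abs(X)<110)&(abs(Y)<140)
for y in range(-120,60,30):
    q=k&(Y>=y)&(Y<y+30)
    if q.sum()>20: print("rim X",y,np.percentile(X[q&(X<0)],[1,99]) if (q&(X<0)).sum() else 0,np.percentile(X[q&(X>0)],[1,99])if (q&(X>0)).sum() else 0)
E
```

```text
-60 -115 [[ 393. -108.]]
60 -115 [[ 94. -94.]]
-60 -38.3 [[366.  86.]]
60 -38.3 [[136.  95.]]
-60 38.3 [[345. 199.]]
60 38.3 [[166. 206.]]
rim x+68,-68 at y -30: [[ 95. 154.]
 [412. 141.]]
-83 95 [46.9 47.7]
-77 2854 [46.7 47.7]
-71 3640 [46.8 47.8]
-65 3334 [46.8 47.8]
-59 3153 [46.7 47.6]
-53 3014 [46.9 47.8]
-47 2708 [46.8 47.6]
-41 3545 [46.9 54.1]
-35 719 [54.1 55.1]
-29 839 [46.8 47.6]
-23 639 [46.7 47.4]
-17 464 [47.  47.8]
-11 296 [46.8 47.5]
-5 197 [46.8 47.6]
1 168 [47.1 47.8]
7 139 [46.8 47.5]
13 222 [46.9 47.8]
19 251 [47.2 48. ]
25 289 [46.9 47.5]
31 279 [46.8 47.6]
37 510 [51.6 54.8]
43 81 [47.6 54.7]
49 161 [47.  47.6]
rim X -90 [-85.31386208 -62.53732712] [64.95869048 86.50018989]
rim X -60 [-85.15961684  -1.37445992] [ 1.34183861 99.6595131 ]
rim X -30 [-85.56290623 -63.02284637] [64.73257031 99.91010475]
rim X 0 [-85.79126953 -63.14008032] [64.8316102  99.57465836]
rim X 30 [-85.79695683 -63.35305847] [64.65706994 99.56331072]
```

```bash
cat > fl.py <<'E'
from h import *
C=np.array([457.4,-224.2,0]); ya=np.array([.118,.993,0]); xa=np.array([.993,-.118,0])
def floor(cam="wrist",f=None):
    f=f or frame(cam); P,uv=pts(f); im=f["image"]
    h=cv2.cvtColor(im,cv2.COLOR_BGR2HSV)[uv[:,1],uv[:,0]]
    d=P-C; X=d@xa; Y=d@ya; Z=P[:,2]
    k=(abs(X)<70)&(abs(Y)<117)&(Z>48)&(Z<84)&(h[:,0]>95)&(h[:,0]<130)&(h[:,1]>90)
    if cam=="wrist":
        k&=~((uv[:,0]>165)&(uv[:,0]<356)&(uv[:,1]>135))
    m=np.zeros(im.shape[:2],np.uint8); m[uv[k,1],uv[k,0]]=1
    full=np.zeros(im.shape[:2]+(3,)); full[uv[:,1],uv[:,0]]=np.c_[X,Y,Z]
    n,l,stt,_=cv2.connectedComponentsWithStats(m)
    for i in range(1,n):
        if stt[i,4]>15:
            q=full[l==i]; print(cam,"block? n",stt[i,4],"xy",np.median(q,0).round(0)[:2],"z max",np.percentile(q[:,2],97).round(0),"px",stt[i,:2],"ext",(np.percentile(q,97,axis=0)-np.percentile(q,3,axis=0)).round(0)[:2])
    return f
if __name__=="__main__":
    import sys
    for c in sys.argv[1:]: floor(c)
E
python3 -m handwheel '{"delta_pos":[[0.2,0,-0.05],[0.5,0,-0.12],[0.7,0,-0.17],[-0.4,0,0.1],[-0.3,0,0.07],[-0.3,0,0.07],[-0.3,0,0.07],[-0.3,0,0.07]],"twist":[0,0,0,0,0,0,0,0],"hand":[1,1,1,1,1,1,1,1]}' 80 >/dev/null
python3 tube.py | grep -E "mouth|elev"; python3 blk.py pics/j.png; python3 fl.py wrist
```

```text
mouth cleaner xyz [ -0.8 -56.1 115. ]
tcp cl [  2.3  21.4 116.3] elev -6.7
blue width per 12 rows: [(85, 0), (97, 0), (109, 0), (121, 0), (133, 0), (145, 0), (157, 2), (169, 32), (181, 41), (193, 36), (205, 31), (217, 32), (229, 42), (241, 37), (253, 31), (265, 38), (277, 42), (289, 30), (301, 35), (313, 35), (325, 8), (337, 0)]
wrist block? n 446 xy [  1. -77.] z max 66.0 px [223   0] ext [16.  5.]
```

```bash
python3 -m handwheel '{"delta_pos":[[0,0.3,0],[0,0.5,0],[0,0.3,0],[0,0,0]],"twist":[0,0,0,0],"hand":[1,1,1,1]}' 80 >/dev/null
python3 -m handwheel '{"delta_pos":[[0.2,0,-0.05],[0.5,0,-0.12],[0.7,0,-0.17],[-0.4,0,0.1],[-0.3,0,0.07],[-0.3,0,0.07],[-0.3,0,0.07],[-0.3,0,0.07]],"twist":[0,0,0,0,0,0,0,0],"hand":[1,1,1,1,1,1,1,1]}' 80 >/dev/null
python3 tube.py | grep -E "mouth|elev"; python3 blk.py pics/k.png; python3 fl.py wrist
```

```text
mouth cleaner xyz [-28.5 -53.7 116.1]
tcp cl [-25.6  23.7 117.2] elev -6.6
blue width per 12 rows: [(85, 24), (97, 47), (109, 47), (121, 44), (133, 0), (145, 0), (157, 2), (169, 35), (181, 35), (193, 40), (205, 37), (217, 33), (229, 35), (241, 40), (253, 44), (265, 34), (277, 40), (289, 41), (301, 19), (313, 0), (325, 0), (337, 0)]
wrist block? n 315 xy [  0. -77.] z max 66.0 px [159   0] ext [14.  4.]
```

```bash
python3 -m handwheel '{"delta_pos":[[0.2,0,-0.05],[0.45,0,-0.11],[0.6,0,-0.15],[-0.3,0,0.07],[-0.3,0,0.07],[-0.3,0,0.07],[-0.2,0,0.05],[-0.2,0,0.05]],"twist":[0,0,0,0,0,0,0,0],"hand":[1,1,1,1,1,1,1,1]}' 80 >/dev/null
python3 tube.py | grep -E "mouth|elev"; python3 blk.py pics/l.png; python3 fl.py wrist
```

```text
mouth cleaner xyz [-28.4 -56.7 116.1]
tcp cl [-25.5  20.7 117.1] elev -6.5
blue width per 12 rows: [(85, 0), (97, 0), (109, 0), (121, 2), (133, 0), (145, 0), (157, 0), (169, 39), (181, 35), (193, 26), (205, 35), (217, 37), (229, 41), (241, 37), (253, 36), (265, 38), (277, 40), (289, 20), (301, 0), (313, 0), (325, 0), (337, 0)]
wrist block? n 679 xy [  0. -79.] z max 66.0 px [161   0] ext [15.  7.]
wrist block? n 561 xy [-33. -78.] z max 66.0 px [240   0] ext [16.  6.]
```

```bash
python3 -m handwheel '{"delta_pos":[[-0.12,0,0.02],[-0.25,0.01,0.05],[-0.38,0.02,0.1],[-0.48,0.02,0.14],[-0.48,0.02,0.14],[-0.4,0.02,0.12],[-0.3,0.02,0.1],[-0.2,0,0.06]],"twist":[0,0,0,0,0,0,0,0],"hand":[1,1,1,1,1,1,1,1]}' 80 >/dev/null
python3 tube.py ; python3 blk.py; python3 fl.py wrist
```

```text
t 21.7667 p [ 442.7 -125.7  123.7] yaw -99.07 z [ 0.041  0.345 -0.938] j [-0.643  0.32  -0.353  1.082  0.306 -2.086] F [-0.499  0.202 -0.972] gap 0.5088778854513641
mouth cleaner xyz [-29.   18.7 122.7]
lip cleaner xyz [-29.2  21.6  97.7]
foot cleaner xyz [-23.5 167.7 139.6]
footlow cleaner xyz [-23.7 170.3 116.8]
tcp cl [-26.2  96.1 123.7] elev -6.5
unit vec tool of cleaner x,y,z (per 25mm) [[-0.037, -0.999, -0.0], [-0.937, 0.035, 0.348], [-0.348, 0.013, -0.938]]
blue width per 12 rows: [(85, 0), (97, 0), (109, 0), (121, 2), (133, 0), (145, 0), (157, 1), (169, 38), (181, 35), (193, 27), (205, 34), (217, 37), (229, 39), (241, 37), (253, 35), (265, 39), (277, 41), (289, 20), (301, 0), (313, 0), (325, 0), (337, 0)]
```

```bash
python3 -m handwheel '{"delta_pos":[[0.2,0,-0.05],[0.5,0,-0.12],[0.7,0,-0.17],[-0.4,0,0.1],[-0.3,0,0.07],[-0.3,0,0.07],[-0.3,0,0.07],[-0.3,0,0.07]],"twist":[0,0,0,0,0,0,0,0],"hand":[1,1,1,1,1,1,1,1]}' 80 >/dev/null
python3 tube.py | grep -E "mouth|elev"; python3 blk.py pics/m.png; python3 fl.py wrist
```

```text
mouth cleaner xyz [-28.1  16.9 122.4]
tcp cl [-25.1  94.3 123.3] elev -6.4
blue width per 12 rows: [(85, 14), (97, 39), (109, 49), (121, 50), (133, 0), (145, 0), (157, 0), (169, 32), (181, 33), (193, 41), (205, 35), (217, 33), (229, 33), (241, 41), (253, 42), (265, 29), (277, 0), (289, 0), (301, 0), (313, 0), (325, 0), (337, 0)]
```

```bash
python3 -m handwheel '{"delta_pos":[[0.2,0,-0.05],[0.45,0,-0.11],[0.6,0,-0.15],[-0.3,0,0.07],[-0.3,0,0.07],[-0.3,0,0.07],[-0.2,0,0.05],[-0.2,0,0.05]],"twist":[0,0,0,0,0,0,0,0],"hand":[1,1,1,1,1,1,1,1]}' 80 >/dev/null
python3 tube.py | grep -E "mouth|elev"; python3 blk.py pics/n.png; python3 fl.py wrist
```

```text
mouth cleaner xyz [-27.9  16.1 122.9]
tcp cl [-25.1  93.5 123.7] elev -6.4
blue width per 12 rows: [(85, 0), (97, 0), (109, 0), (121, 0), (133, 0), (145, 0), (157, 1), (169, 37), (181, 41), (193, 33), (205, 28), (217, 36), (229, 40), (241, 38), (253, 24), (265, 0), (277, 0), (289, 0), (301, 0), (313, 0), (325, 0), (337, 0)]
wrist block? n 442 xy [-35.  -5.] z max 66.0 px [244   0] ext [15.  5.]
```

```bash
python3 -m handwheel '{"delta_pos":[[0,-0.2,0],[0,-0.4,0],[0,-0.5,0],[0,-0.4,0],[0,-0.3,0],[0,-0.1,0],[0,0,0]],"twist":[0,0,0,0,0,0,0],"hand":[1,1,1,1,1,1,1]}' 80 >/dev/null; python3 tube.py | grep -E "mouth|elev";
python3 -m handwheel '{"delta_pos":[[0.2,0,-0.05],[0.5,0,-0.12],[0.7,0,-0.17],[-0.4,0,0.1],[-0.3,0,0.07],[-0.3,0,0.07],[-0.3,0,0.07],[-0.2,0,0.05]],"twist":[0,0,0,0,0,0,0,0],"hand":[1,1,1,1,1,1,1,1]}' 80 >/dev/null
python3 tube.py | grep -E "mouth|elev"; python3 blk.py pics/o.png; python3 fl.py wrist
```

```text
mouth cleaner xyz [ 25.3  14.7 122.4]
tcp cl [ 27.9  92.2 123.1] elev -6.3
mouth cleaner xyz [ 23.4  13.5 122.1]
tcp cl [ 26.2  91.  122.8] elev -6.3
blue width per 12 rows: [(85, 0), (97, 18), (109, 39), (121, 47), (133, 0), (145, 0), (157, 0), (169, 14), (181, 31), (193, 41), (205, 41), (217, 33), (229, 17), (241, 0), (253, 0), (265, 0), (277, 0), (289, 0), (301, 0), (313, 0), (325, 0), (337, 0)]
wrist block? n 563 xy [-33.  -6.] z max 66.0 px [355   0] ext [15.  6.]
```

```bash
python3 -m handwheel '{"delta_pos":[[0.2,0,-0.05],[0.45,0,-0.11],[0.6,0,-0.15],[-0.3,0,0.07],[-0.3,0,0.07],[-0.3,0,0.07],[-0.2,0,0.05],[-0.2,0,0.05]],"twist":[0,0,0,0,0,0,0,0],"hand":[1,1,1,1,1,1,1,1]}' 80 >/dev/null
python3 tube.py; python3 blk.py pics/p.png; python3 fl.py wrist
```

```text
t 25.4167 p [ 494.1 -138.6  122.8] yaw -99.03 z [ 0.041  0.341 -0.939] j [-0.602  0.395 -0.231  1.112  0.309 -2.044] F [ 0.109 -0.221 -0.548] gap 0.5073954419628643
mouth cleaner xyz [ 23.6  11.9 122.2]
lip cleaner xyz [23.4 14.7 97.1]
foot cleaner xyz [ 29.1 161.  138.4]
footlow cleaner xyz [ 28.9 163.5 115.5]
tcp cl [ 26.4  89.3 122.8] elev -6.3
unit vec tool of cleaner x,y,z (per 25mm) [[-0.037, -0.999, 0.001], [-0.939, 0.035, 0.343], [-0.343, 0.012, -0.939]]
blue width per 12 rows: [(85, 0), (97, 0), (109, 0), (121, 0), (133, 0), (145, 0), (157, 2), (169, 35), (181, 42), (193, 39), (205, 28), (217, 7), (229, 0), (241, 0), (253, 0), (265, 0), (277, 0), (289, 0), (301, 0), (313, 0), (325, 0), (337, 0)]
wrist block? n 1289 xy [13. -4.] z max 66.0 px [255   0] ext [15. 14.]
wrist block? n 700 xy [-33.  -7.] z max 66.0 px [355   0] ext [16.  8.]
```

```bash
python3 -m handwheel '{"delta_pos":[[-0.05,0,-0.15],[-0.12,0.03,-0.2],[-0.23,0.06,-0.1],[-0.34,0.08,0.1],[-0.44,0.1,0.15],[-0.46,0.1,0.16],[-0.46,0.1,0.16],[-0.42,0.1,0.15]],"twist":[0,0,0,0,0,0,0,0],"hand":[1,1,1,1,1,1,1,1]}' 80 >/dev/null
python3 -m handwheel '{"delta_pos":[[-0.38,0.08,0.13],[-0.28,0.05,0.1],[-0.18,0,0.05],[-0.1,0,0.03],[0,0,0]],"twist":[0,0,0,0,0],"hand":[1,1,1,1,1]}' 80 >/dev/null
python3 tube.py; python3 blk.py pics/q.png; python3 fl.py wrist
```

```text
t 26.6 p [488.7 -38.9 141.4] yaw -98.8 z [ 0.041  0.341 -0.939] j [-0.437  0.305 -0.316  1.064  0.332 -1.876] F [ 0.938  0.657 -0.525] gap 0.5083326191345108
mouth cleaner xyz [  6.7 110.3 140.8]
lip cleaner xyz [  6.6 113.  115.7]
foot cleaner xyz [ 11.6 259.4 156.9]
footlow cleaner xyz [ 11.4 261.9 134.1]
tcp cl [  9.2 187.7 141.4] elev -6.3
unit vec tool of cleaner x,y,z (per 25mm) [[-0.033, -0.999, 0.0], [-0.939, 0.031, 0.343], [-0.343, 0.011, -0.939]]
blue width per 12 rows: [(85, 0), (97, 0), (109, 0), (121, 0), (133, 0), (145, 0), (157, 2), (169, 37), (181, 43), (193, 38), (205, 28), (217, 7), (229, 0), (241, 0), (253, 0), (265, 0), (277, 0), (289, 0), (301, 0), (313, 0), (325, 0), (337, 0)]
```

```bash
python3 -m handwheel '{"delta_pos":[[0.1,0,0],[0.2,0,0.01],[0.2,0,0.01],[0.1,0,0],[0,0,0]],"twist":[0,0,0,0,0],"hand":[1,1,1,1,1]}' 80 >/dev/null
python3 -m handwheel '{"delta_pos":[[0.2,0,-0.05],[0.5,0,-0.12],[0.7,0,-0.17],[-0.4,0,0.1],[-0.3,0,0.07],[-0.3,0,0.07],[-0.3,0,0.07],[-0.2,0,0.05]],"twist":[0,0,0,0,0,0,0,0],"hand":[1,1,1,1,1,1,1,1]}' 80 >/dev/null
python3 tube.py | grep -E "mouth|elev"; python3 blk.py pics/r.png; python3 fl.py wrist
```

```text
mouth cleaner xyz [  6.7  93.7 134.2]
tcp cl [  9.5 171.1 134.8] elev -6.2
blue width per 12 rows: [(85, 0), (97, 0), (109, 11), (121, 29), (133, 0), (145, 0), (157, 0), (169, 23), (181, 9), (193, 0), (205, 0), (217, 0), (229, 0), (241, 0), (253, 0), (265, 0), (277, 0), (289, 0), (301, 0), (313, 0), (325, 0), (337, 0)]
```

```bash
python3 -m handwheel '{"delta_pos":[[0.2,0,-0.05],[0.5,0,-0.12],[0.65,0,-0.16],[-0.35,0,0.1],[-0.3,0,0.07],[-0.3,0,0.07],[-0.3,0,0.07],[-0.2,0,0.05]],"twist":[0,0,0,0,0,0,0,0],"hand":[1,1,1,1,1,1,1,1]}' 80 >/dev/null
python3 tube.py | grep -E "mouth|elev"; python3 blk.py pics/s.png; python3 fl.py wrist top
```

```text
mouth cleaner xyz [  6.9  96.4 134.5]
tcp cl [  9.5 173.9 135.1] elev -6.2
blue width per 12 rows: [(85, 35), (97, 59), (109, 76), (121, 48), (133, 0), (145, 0), (157, 0), (169, 0), (181, 0), (193, 0), (205, 0), (217, 0), (229, 0), (241, 0), (253, 0), (265, 0), (277, 0), (289, 0), (301, 0), (313, 0), (325, 0), (337, 0)]
```

```bash
python3 -m handwheel '{"delta_pos":[[0.2,0,-0.05],[0.45,0,-0.11],[0.6,0,-0.15],[-0.3,0,0.07],[-0.3,0,0.07],[-0.2,0,0.05],[-0.2,0,0.05],[0,0,0]],"twist":[0,0,0,0,0,0,0,0],"hand":[1,1,1,1,1,1,1,1]}' 80 >/dev/null
python3 tube.py ; python3 blk.py pics/t.png; python3 fl.py wrist top
```

```text
t 29.3667 p [486.  -62.9 134. ] yaw -98.88 z [ 0.041  0.339 -0.94 ] j [-0.483  0.32  -0.315  1.063  0.325 -1.921] F [-0.008  0.023 -1.203] gap 0.5064531160749222
mouth cleaner xyz [  6.8  86.1 133.6]
lip cleaner xyz [  6.6  88.8 108.5]
foot cleaner xyz [ 11.9 235.3 149.4]
footlow cleaner xyz [ 11.7 237.7 126.6]
tcp cl [  9.3 163.5 134. ] elev -6.1
unit vec tool of cleaner x,y,z (per 25mm) [[-0.035, -0.999, 0.001], [-0.939, 0.033, 0.341], [-0.341, 0.011, -0.94]]
blue width per 12 rows: [(85, 0), (97, 0), (109, 0), (121, 0), (133, 0), (145, 0), (157, 0), (169, 0), (181, 0), (193, 0), (205, 0), (217, 0), (229, 0), (241, 0), (253, 0), (265, 0), (277, 0), (289, 0), (301, 0), (313, 0), (325, 0), (337, 0)]
wrist block? n 2185 xy [-1. 71.] z max 74.0 px [240   0] ext [21. 19.]
```

View pics/t.png

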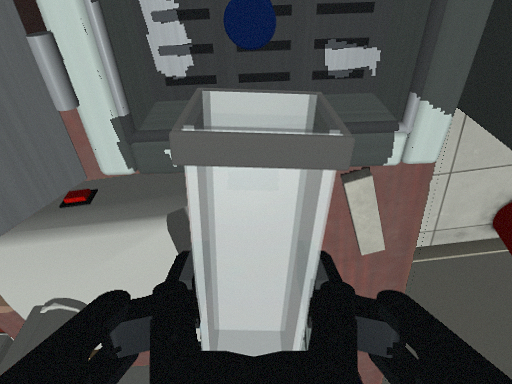

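```bash
python3 -m handwheel '{"delta_pos":[[-0.28,0,-0.78],[-0.28,0,-0.78],[-0.28,0,-0.78],[-0.28,0,-0.78],[-0.28,0,-0.78],[-0.28,0,-0.78],[-0.28,0,-0.78],[-0.2,0,-0.5]],"twist":[0,0,0,0,0,0,0,0],"hand":[1,1,1,1,1,1,1,1]}' 60 >/dev/null
python3 -m handwheel '{"delta_pos":[[0,0,0],[0,0,0],[0,0,0],[0,0,0],[0,0,0],[0,0,0],[0,0,0],[0,0,0]],"twist":[0.15,0.15,0.15,0.15,0.15,0.15,0.15,0.15],"hand":[1,1,1,1,1,1,1,1]}' >/dev/null
python3 -m handwheel '{"delta_pos":[[0,0,0],[0,0,0],[0,0,0],[0,0,0],[0,0,0],[0,0,0],[0,0,0],[0,0,0]],"twist":[0.15,0.15,0.15,0.15,0.15,0.15,0.15,0.15],"hand":[1,1,1,1,1,1,1,1]}' >/dev/null
python3 -m handwheel '{"delta_pos":[[0,0,0],[0,0,0],[0,0,0],[0,0,0],[0,0,0],[0,0,0],[0,0,0],[0,0,0]],"twist":[0.15,0.15,0.15,0.15,0.15,0.15,0.12,0],"hand":[1,1,1,1,1,1,1,1]}' >/dev/null
python3 go.py '[431,203,290]'; python3 fl.py top side
```

```text
t 32.1833 p [486.2 -64.9 300.4] yaw 100.74 z [ 0.039  0.337 -0.941] j [-0.485  0.243  0.041  1.498  0.322  0.895] F [-0.151 -1.03  -0.462] gap 0.5109491854040674
[[-0.176  0.984  0.039]
 [ 0.929  0.153  0.337]
 [ 0.325  0.096 -0.941]]
tool delta mm [255.2 -14.3  97.8] units [10.209 -0.574  3.914]
side block? n 49 xy [ 1. 69.] z max 75.0 px [325 220] ext [21. 21.]
side block? n 36 xy [ 8. -9.] z max 74.0 px [348 222] ext [20. 19.]
side block? n 36 xy [ -5. -88.] z max 74.0 px [372 226] ext [16. 19.]
side block? n 24 xy [-37. -15.] z max 76.0 px [350 234] ext [15. 24.]
side block? n 30 xy [-36. -89.] z max 74.0 px [373 235] ext [15. 18.]
```

```bash
python3 -m handwheel '{"delta_pos":[[0,0,0],[0,0,0],[0,0,0],[0,0,0],[0,0,0]],"twist":[0.13,0.13,0.08,0,0],"hand":[1,1,1,1,1]}' >/dev/null
python3 go.py '[428,201,290]'
```

```text
t 32.7 p [486.2 -65.  300.3] yaw 85.51 z [ 0.039  0.337 -0.941] j [-0.485  0.243  0.041  1.498  0.322  1.146] F [ 1.184 -0.103 -0.876] gap 0.5053740181854892
[[ 0.074  0.997  0.039]
 [ 0.938 -0.083  0.337]
 [ 0.339  0.012 -0.941]]
tool delta mm [241.7 -80.1  97. ] units [ 9.668 -3.203  3.882]
```

```bash
python3 -m handwheel '{"delta_pos":[[0.4,-0.13,0.16],[0.8,-0.267,0.323],[0.8,-0.267,0.323],[0.8,-0.267,0.323],[0.8,-0.267,0.323],[0.8,-0.267,0.323]],"twist":[0.02,0,0,0,0,0],"hand":[1,1,1,1,1,1]}' >/dev/null
python3 -m handwheel '{"delta_pos":[[0.8,-0.267,0.323],[0.8,-0.267,0.323],[0.8,-0.267,0.323],[0.8,-0.267,0.323],[0.8,-0.267,0.323],[0.5,-0.1,0.1],[0,0,0],[0,0,0]],"twist":[0,0,0,0,0,0,0,0],"hand":[1,1,1,1,1,1,1,1]}' >/dev/null
python3 go.py '[429.5,210.5,187]'
```

```text
t 33.8667 p [428.3 188.5 291.6] yaw 88.19 z [ 0.04   0.338 -0.94 ] j [ 0.032  0.073 -0.192  1.252  0.343  1.649] F [ 0.151  0.443 -1.509] gap 0.5072400423750622
[[ 0.03   0.999  0.04 ]
 [ 0.94  -0.042  0.338]
 [ 0.339  0.028 -0.94 ]]
tool delta mm [-14.7  -2.6 105.9] units [-0.589 -0.106  4.235]
```

```bash
python3 -m handwheel '{"delta_pos":[[0,0,0],[-0.1,0,0.4],[-0.12,-0.02,0.7],[-0.12,-0.02,0.8],[-0.12,-0.02,0.8],[-0.1,-0.02,0.7],[-0.03,0,0.4],[0,0,0]],"twist":[0.08,0,0,0,0,0,0,0],"hand":[1,1,1,1,1,1,1,1]}' >/dev/null
python3 go.py '[436.6,235,75.8]'
```

```text
t 34.5333 p [431.9 201.5 193.5] yaw 85.03 z [ 0.044  0.336 -0.941] j [ 0.064  0.123 -0.407  0.972  0.339  1.736] F [-0.042 -0.452 -0.039] gap 0.5068105083929817
[[ 0.081  0.996  0.044]
 [ 0.937 -0.092  0.336]
 [ 0.338  0.014 -0.941]]
tool delta mm [ -8.    0.  122.2] units [-0.322  0.     4.89 ]
```

```bash
python3 -m handwheel '{"delta_pos":[[-0.02,0,0.5],[-0.02,0,0.8],[-0.02,0,0.8],[-0.02,0,0.8],[-0.02,0,0.6],[0,0,0.3],[0,0,0.1],[0,0,0]],"twist":[0,0,0,0,0,0,0,0],"hand":[1,1,1,1,1,1,1,1]}' 40 
python3 go.py '[436.6,235,75.8]'
```

```text
time_s: 35.2
position: [441.3, 227.5, 101.1]
tcp_rot: [0.725, 0.667, 0.134, -0.108]
ft_force: [0.1, -0.4, -1.7]
finger_gap: 0.508
t 35.2 p [441.3 227.5 101.1] yaw 85.47 z [ 0.05   0.335 -0.941] j [ 0.123  0.225 -0.56   0.689  0.332  1.793] F [ 0.1   -0.361 -1.726] gap 0.5083477062528261
[[ 0.074  0.996  0.05 ]
 [ 0.938 -0.087  0.335]
 [ 0.338  0.022 -0.941]]
tool delta mm [-1.9 -5.8 26.1] units [-0.076 -0.234  1.043]
```

```bash
python3 -m handwheel '{"delta_pos":[[0,-0.24,0],[0,0,0.2],[0,0,0.2],[0,0,0.2],[0,0,0]],"twist":[0.01,0,0,0,0],"hand":[1,1,1,1,1]}' 40 
python3 go.py '[436.6,235,75.8]'
```

```text
time_s: 35.62
position: [437.5, 232.7, 88.7]
tcp_rot: [0.728, 0.664, 0.135, -0.107]
ft_force: [-0.5, -0.3, -1.3]
finger_gap: 0.504
t 35.6167 p [437.5 232.7  88.7] yaw 85.01 z [ 0.055  0.335 -0.941] j [ 0.136  0.233 -0.592  0.64   0.331  1.816] F [-0.513 -0.287 -1.275] gap 0.503834626289674
[[ 0.082  0.995  0.055]
 [ 0.937 -0.096  0.335]
 [ 0.339  0.024 -0.941]]
tool delta mm [-2.3 -1.4 12.8] units [-0.091 -0.057  0.513]
```

```bash
python3 -m handwheel '{"delta_pos":[[-0.03,-0.05,0.15],[-0.03,0,0.15],[0,0,0.1],[0,0,0]],"twist":[0,0,0,0],"hand":[1,1,1,1]}' 25 
python3 go.py '[436.6,235,75.8]'; python3 -m handwheel '{"delta_pos":[[-0.03,0,0.1],[0,0,0.06],[0,0,0]],"twist":[0,0,0],"hand":[1,1,1]}' 20 
python3 go.py '[436.6,235,75.8]'
```

```text
time_s: 35.95
position: [436.6, 235.1, 77.7]
tcp_rot: [0.727, 0.664, 0.135, -0.107]
ft_force: [-0.7, -0.6, -0.7]
finger_gap: 0.511
t 35.95 p [436.6 235.1  77.7] yaw 85.04 z [ 0.055  0.335 -0.941] j [ 0.142  0.247 -0.611  0.606  0.33   1.821] F [-0.679 -0.558 -0.739] gap 0.5105624075003553
[[ 0.081  0.995  0.055]
 [ 0.937 -0.095  0.335]
 [ 0.339  0.024 -0.941]]
tool delta mm [-0.7 -0.   1.7] units [-0.03  -0.001  0.069]
time_s: 36.2
position: [437.4, 235.1, 75.8]
tcp_rot: [0.728, 0.664, 0.136, -0.106]
ft_force: [-0.3, 0.7, -1.3]
finger_gap: 0.509
t 36.2 p [437.4 235.1  75.8] yaw 85.01 z [ 0.058  0.335 -0.94 ] j [ 0.142  0.249 -0.615  0.597  0.329  1.823] F [-0.29   0.705 -1.286] gap 0.5091750860245345
[[ 0.082  0.995  0.058]
 [ 0.937 -0.096  0.335]
 [ 0.339  0.027 -0.94 ]]
tool delta mm [-0.2 -0.8 -0.1] units [-0.007 -0.03  -0.005]
```

```bash
python3 -m handwheel '{"delta_pos":[[-0.06,-0.03,0.05],[0,0,0.03],[0,0,0],[0,0,0],[0,0,0],[0,0,0],[0,0,0],[0,0,0]],"twist":[0,0,0,0,0,0,0,0],"hand":[1,1,0.2,0,-0.5,-1,-1,-1]}' 20
python3 go.py '[436.6,235,75.8]'
python3 -m handwheel '{"delta_pos":[[0,0,-0.2],[0,0,-0.5],[0,0,-0.8],[0,0,-0.8],[0,0,-0.8],[0,0,-0.8],[0,0,-0.8],[0,0,0]],"twist":[0,0,0,0,0,0,0,0],"hand":[-1,-1,-1,-1,-1,-1,-1,-1]}'
python3 - <<'E'
import st;from h import *
f=frame("wrist"); cv2.imwrite("pics/u.png",f["image"])
P,uv=pts(f)
az=np.radians(83.3); a=np.array([np.cos(az),np.sin(az),0]); b=np.array([a[1],-a[0],0]);c=np.array([433.5,231,0]); d=P-c; t=d@a; l=d@b
m=(abs(l)<15)&(abs(t)<85)&(P[:,2]>20)
for lo in range(-85,85,20):
    k=m&(t>=lo)&(t<lo+10)
    if k.sum()>5: print(lo+5,k.sum(),np.percentile(P[k,2],[5,50,95]).round(1))
top=107+.7*t
for lo in range(-60,50,20):
    k=(t>=lo)&(t<lo+20)&(abs(l)<45)&(abs(P[:,2]-top)<8)
    if k.sum()>5: print("lat",lo+10,np.percentile(l[k],[1,50,99]).round(1))
k=(abs(l)<25)&(abs(P[:,2]-top)<8)&(abs(t)<90); print("t ext",np.percentile(t[k],[.5,99.5]),P[k,2].max())
E
```

```text
time_s: 36.87
position: [438.0, 235.0, 75.5]
tcp_rot: [0.728, 0.664, 0.139, -0.106]
ft_force: [0.2, 0.1, -0.2]
finger_gap: 0.998
t 36.8667 p [438.  235.   75.5] yaw 85.06 z [ 0.061  0.338 -0.939] j [ 0.14   0.248 -0.618  0.59   0.332  1.822] F [ 0.167  0.106 -0.168] gap 0.9983857594901022
[[ 0.081  0.995  0.061]
 [ 0.936 -0.097  0.338]
 [ 0.342  0.03  -0.939]]
tool delta mm [-0.1 -1.4 -0.3] units [-0.002 -0.055 -0.014]
time_s: 37.53
position: [428.9, 193.3, 191.8]
tcp_rot: [0.727, 0.664, 0.137, -0.107]
ft_force: [1.1, -0.2, 0.5]
finger_gap: 1.001
t 37.5333 p [428.9 193.3 191.8] yaw 85.09 z [ 0.058  0.338 -0.939] j [ 0.044  0.108 -0.431  0.954  0.341  1.719] F [ 1.053 -0.201  0.495] gap 1.001229613038407
-60 345 [64.5 67.7 71. ]
-40 404 [78.  81.4 85. ]
-20 475 [92.5 95.6 99. ]
0 550 [106.  109.4 112.6]
20 655 [119.7 123.1 126.3]
40 855 [133.4 136.9 143.5]
80 84 [106.7 109.3 111.1]
lat -50 [-17.    4.8  26.3]
lat -30 [-16.9   4.3  26. ]
lat -10 [-17.4   4.2  25.8]
lat 10 [-17.8   4.   25.5]
lat 30 [-17.7   3.7  25.2]
lat 50 [-20.9   3.5  27.7]
t ext [-70.416  53.211] 148.36383749336508
```

```bash
python3 -m handwheel '{"delta_pos":[[0.25,0,-0.7],[0.25,0,-0.7],[0.25,0,-0.7],[0.25,0,-0.7],[0.25,0,-0.7],[0.25,0,-0.7],[0.2,0,-0.5],[0,0,0]],"twist":[0,0,0,0,0,0,0,0],"hand":[-0.5,0,0.5,1,1,1,1,1]}' 20
python3 - <<'E'
from h import *
C=np.array([457.4,-224.2,0]); ya=np.array([.118,.993,0]); xa=np.array([.993,-.118,0])
f=frame("top");P,_=pts(f); g=frame("side");Q,_=pts(g); A=np.r_[P,Q]
for y in range(-340,200,40):
    print(y,end=": ")
    for x in range(440,760,40):
        k=(abs(A[:,0]-x-20)<20)&(abs(A[:,1]-y-20)<20)&(A[:,2]<420); print((x,int(A[k,2].max())) if k.sum()>5 else None,end=" ")
    print()
d=P-C;X=d@xa;Y=d@ya;Z=P[:,2]
k=(X>92)&(X<190)&(abs(Y)<125)&(Z>110)&(Z<285)
for y in (-100,0,70,110):
  q=k&(abs(Y-y)<12)
  if q.sum()>10:
    print(y,q.sum(),np.polyfit(Z[q],X[q],1),"zmax",Z[q].max(),X[q].max())
E
python3 go.py '[663,-168,330]'
```

```text
time_s: 38.25
position: [423.0, 194.4, 315.6]
tcp_rot: [0.728, 0.664, 0.134, -0.11]
ft_force: [-0.5, 0.2, 0.4]
finger_gap: -0.002
-340: (440, 103) (480, 104) (520, 139) (560, 217) (600, 264) None (680, 79) (720, 10) 
-300: (440, 64) (480, 103) (520, 126) (560, 206) (600, 263) (640, 216) (680, 76) (720, 81) 
-260: (440, 80) (480, 101) (520, 120) (560, 200) (600, 263) (640, 216) (680, 4) (720, 7) 
-220: (440, 55) (480, 59) (520, 114) (560, 195) (600, 264) (640, 258) (680, 6) (720, 5) 
-180: (440, 72) (480, 52) (520, 107) (560, 185) (600, 263) (640, 260) (680, 14) (720, 8) 
-140: (440, 102) (480, 105) (520, 104) (560, 168) (600, 264) (640, 262) (680, 17) (720, 8) 
-100: (440, 101) (480, 104) (520, 99) (560, 7) (600, 7) (640, 15) (680, 15) (720, 140) 
-60: (440, 6) (480, 74) (520, 73) (560, 78) (600, 79) (640, 78) (680, 76) (720, 141) 
-20: (440, 6) (480, 77) (520, 79) (560, 83) (600, 82) (640, 295) (680, 294) (720, 147) 
20: None None (520, 79) (560, 81) (600, 288) (640, 309) (680, 304) None 
60: None None (520, 77) (560, 80) (600, 189) (640, 306) (680, 273) (720, 5) 
100: None None (520, 77) (560, 77) (600, 175) (640, 175) (680, 84) (720, 6) 
140: None None (520, 5) (560, 8) (600, 178) (640, 176) (680, 31) (720, 29) 
180: None None (520, 6) (560, 107) (600, 177) (640, 173) (680, 28) (720, 7) 
-100 294 [ 0.51264197 46.15150913] zmax 262.0468386007997 180.20481615547303
0 299 [ 0.50736431 46.54980001] zmax 261.10617084674254 179.5182584895558
70 307 [ 0.50831136 45.72813838] zmax 260.30713186468483 178.53150650719243
110 302 [ 0.50971204 45.33590209] zmax 262.9301040323719 179.06128094933064
t 38.35 p [422.4 194.3 313.5] yaw 84.84 z [ 0.047  0.337 -0.94 ] j [ 0.048  0.056 -0.152  1.296  0.341  1.723] F [ 0.259 -0.094 -1.01 ] gap -0.0034998509104677855
[[ 0.085  0.995  0.047]
 [ 0.937 -0.095  0.337]
 [ 0.34   0.015 -0.94 ]]
tool delta mm [-313.4  274.3 -126.3] units [-12.535  10.971  -5.051]
```

```bash
python3 -m handwheel '{"delta_pos":[[-0.95,0.12,-0.375],[-0.95,0.12,-0.375],[-0.95,0.12,-0.375],[-0.95,0.12,-0.375],[-0.95,0.12,-0.375],[-0.95,0.12,-0.375],[-0.95,0.12,-0.375],[-0.95,0.12,-0.375]],"twist":[0,0,0,0,0,0,0,0],"hand":[1,1,1,1,1,1,1,1]}' 20 >/dev/null
python3 -m handwheel '{"delta_pos":[[-0.95,0.12,-0.375],[-0.95,0.12,-0.375],[-0.95,0.12,-0.375],[-0.95,0.12,-0.375],[-0.8,0.12,-0.375],[0,0,0]],"twist":[0,0,0,0,0,0],"hand":[1,1,1,1,1,1]}' 20 >/dev/null
python3 go.py '[680,-173,335]'
```

```text
t 39.5167 p [ 424.9 -148.6  304.8] yaw 84.68 z [ 0.023  0.348 -0.937] j [-0.698  0.235  0.034  1.586  0.285  0.933] F [ 0.593  0.323 -1.033] gap 0.0035985401041750253
[[ 0.087  0.996  0.023]
 [ 0.933 -0.089  0.348]
 [ 0.349 -0.009 -0.937]]
tool delta mm [  9.9 256.  -30.9] units [ 0.398 10.241 -1.236]
```

```bash
python3 -m handwheel '{"delta_pos":[[0.15,0.3,-0.5],[0.15,0.6,-0.5],[0.1,0.9,-0.24],[0,0.9,0],[0,0.9,0],[0,0.9,0],[0,0.9,0],[0,0.9,0]],"twist":[0,0,0,0,0,0,0,0],"hand":[1,1,1,1,1,1,1,1]}' 20 >/dev/null
python3 go.py '[680,-173,335]'
python3 -m handwheel '{"delta_pos":[[0,0.9,0],[0,0.9,0],[0,0.8,0],[0,0.5,0],[0,0,0]],"twist":[0,0,0,0,0],"hand":[1,1,1,1,1]}' 20 >/dev/null
python3 go.py '[680,-173,244]'
```

```text
t 40.1833 p [ 584.1 -162.9  326.6] yaw 84.1 z [ 0.013  0.356 -0.934] j [-0.551  0.519  0.54   1.777  0.315  1.089] F [0.17  0.141 0.775] gap 0.00522282217211211
[[ 0.096  0.995  0.013]
 [ 0.93  -0.095  0.356]
 [ 0.355 -0.022 -0.934]]
tool delta mm [  2.8  96.2 -10.1] units [ 0.113  3.848 -0.404]
t 40.6 p [ 667.8 -166.9  315. ] yaw 84.03 z [ 0.003  0.361 -0.932] j [-0.494  0.72   0.894  1.924  0.325  1.145] F [-0.016 -0.117  1.136] gap -0.0007459644212346802
[[ 0.097  0.995  0.003]
 [ 0.928 -0.092  0.361]
 [ 0.36  -0.032 -0.932]]
tool delta mm [-30.   14.9  64. ] units [-1.2    0.598  2.562]
```

```bash
python3 -m handwheel '{"delta_pos":[[-0.15,0.2,0.3],[-0.25,0.2,0.5],[-0.25,0.2,0.5],[-0.25,0,0.5],[-0.2,0,0.5],[-0.1,0,0.25],[0,0,0]],"twist":[0,0,0,0,0,0,0],"hand":[1,1,1,1,1,1,1]}' 20 >/dev/null
cat > lid.py <<'E'
from st import *
C=np.array([457.4,-224.2,0]); ya=np.array([.118,.993,0]); xa=np.array([.993,-.118,0])
t=s["position"]+8*M[:,2]-C; print("tip cl",np.round([t@xa,t@ya,t[2]],1)); print("tool units of cl x,y,z",(M.T@np.c_[xa,ya,[0,0,1]]).T.round(3).tolist())
E
python3 lid.py
```

```text
t 41.1833 p [ 678.  -171.1  232.7] yaw 83.92 z [-0.004  0.364 -0.931] j [-0.492  0.714  0.655  1.698  0.325  1.146] F [ 0.414  0.28  -0.667] gap 0.004706847455783347
tip cl [212.4  81.7 225.3]
tool units of cl x,y,z [[-0.011, 0.999, -0.047], [0.932, 0.027, 0.361], [0.362, -0.039, -0.931]]
```

```bash
python3 -m handwheel '{"delta_pos":[[0,-0.4,0.02],[0,-0.4,0.02],[0,-0.4,0.02],[0,-0.4,0.02],[0,-0.4,0.02],[0,-0.4,0.02],[0,-0.4,0.02],[0,-0.4,0.02]],"twist":[0,0,0,0,0,0,0,0],"hand":[1,1,1,1,1,1,1,1]}' 20
python3 lid.py
python3 -m handwheel '{"delta_pos":[[0,-0.4,0.02],[0,-0.4,0.02],[0,-0.4,0.02],[0,-0.4,0.02],[0,0,0]],"twist":[0,0,0,0,0],"hand":[1,1,1,1,1]}' 20
python3 lid.py
```

```text
time_s: 41.85
position: [608.2, -162.6, 248.6]
tcp_rot: [0.726, 0.663, 0.141, -0.116]
ft_force: [6.4, -1.9, 19.7]
finger_gap: -0.003
t 41.85 p [ 608.2 -162.6  248.6] yaw 84.95 z [ 0.051  0.355 -0.933] j [-0.54   0.525  0.342  1.536  0.337  1.098] F [ 6.442 -1.942 19.662] gap -0.002796688127103797
tip cl [142.6  81.8 241.1]
tool units of cl x,y,z [[-0.028, 1.0, 0.009], [0.933, 0.023, 0.359], [0.359, 0.018, -0.933]]
time_s: 42.27
position: [567.6, -158.0, 254.1]
tcp_rot: [0.726, 0.663, 0.146, -0.106]
ft_force: [-0.4, 0.2, -0.0]
finger_gap: 0.004
t 42.2667 p [ 567.6 -158.   254.1] yaw 85.29 z [ 0.071  0.348 -0.935] j [-0.57   0.437  0.206  1.476  0.338  1.068] F [-0.381  0.208 -0.029] gap 0.0037242530989199853
tip cl [101.8  81.6 246.7]
tool units of cl x,y,z [[-0.034, 0.999, 0.03], [0.935, 0.021, 0.354], [0.353, 0.04, -0.935]]
```

```bash
cat > lidang.py <<'E'
from h import *
C=np.array([457.4,-224.2,0]); ya=np.array([.118,.993,0]); xa=np.array([.993,-.118,0])
for cam in("top","side"):
    f=frame(cam);P,uv=pts(f);d=P-C;X=d@xa;Y=d@ya;Z=P[:,2]
    for y in(-110,-70):
        q=(abs(Y-y)<15)&(X>-110)&(X<190)&(Z>106)&(Z<290)
        if q.sum()>10: 
            th=np.arctan2(Z[q]-99,96-X[q]); print(cam,y,q.sum(),"theta pct",np.percentile(th,[10,50,90]).round(3),"zmax",Z[q].max().round(0),"X",np.percentile(X[q],[2,98]).round(0))
        else: print(cam,y,"few",q.sum())
E
python3 lidang.py; python3 -c "
from h import *
f=frame('top');cv2.imwrite('pics/v.png',cv2.resize(f['image'][120:300,270:450],(640,640)))"
```

```text
top -110 few 0
top -70 few 0
side -110 310 theta pct [1.494 1.518 1.582] zmax 285.0 X [79. 98.]
side -70 235 theta pct [1.487 1.518 1.601] zmax 284.0 X [81. 99.]
```

View pics/v.png

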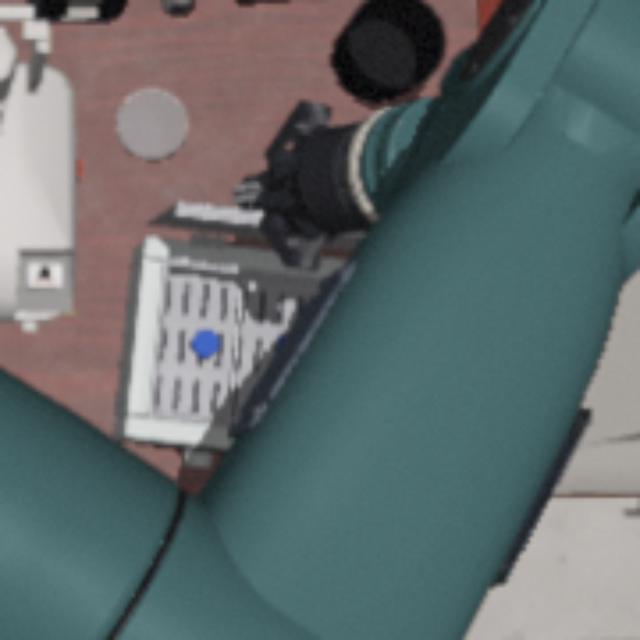

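```bash
python3 -m handwheel '{"delta_pos":[[0,-0.39,0.02],[0,-0.39,0.02],[0,-0.39,0.02],[0,-0.39,0.02],[-0.04,-0.37,0.12],[-0.04,-0.37,0.12],[-0.04,-0.37,0.12],[-0.04,-0.37,0.12]],"twist":[0,0,0,0,0,0,0,0],"hand":[1,1,1,1,1,1,1,1]}' 20
python3 lid.py; python3 lidang.py
```

```text
time_s: 43.08
position: [497.3, -149.8, 232.6]
tcp_rot: [0.725, 0.664, 0.147, -0.107]
ft_force: [3.1, -0.2, -0.8]
finger_gap: 0.0
t 43.0833 p [ 497.3 -149.8  232.6] yaw 85.46 z [ 0.071  0.35  -0.934] j [-0.629  0.331 -0.022  1.376  0.331  1.002] F [ 3.133 -0.197 -0.805] gap 0.00044601436236237806
tip cl [ 31.1  81.4 225.2]
tool units of cl x,y,z [[-0.037, 0.999, 0.029], [0.934, 0.024, 0.356], [0.355, 0.04, -0.934]]
top -110 few 0
top -70 few 0
side -110 67 theta pct [0.988 1.029 1.091] zmax 260.0 X [-7. 90.]
side -70 61 theta pct [0.982 1.021 1.065] zmax 261.0 X [-7. 94.]
```

```bash
python3 -m handwheel '{"delta_pos":[[-0.03,-0.37,0.1],[-0.03,-0.37,0.1],[-0.03,-0.37,0.1],[-0.1,-0.28,0.28],[-0.1,-0.28,0.28],[-0.1,-0.28,0.28]],"twist":[0,0,0,0,0,0],"hand":[1,1,1,1,1,1]}' 20
python3 lid.py; python3 -m handwheel '{"delta_pos":[[-0.12,-0.285,0.33],[-0.12,-0.285,0.33],[-0.12,-0.285,0.33],[-0.12,-0.285,0.33]],"twist":[0,0,0,0],"hand":[1,1,1,1]}' 20
python3 lid.py; python3 lidang.py
```

```text
time_s: 43.68
position: [451.7, -144.8, 199.8]
tcp_rot: [0.725, 0.665, 0.148, -0.107]
ft_force: [0.8, 0.1, 1.7]
finger_gap: 0.002
t 43.6833 p [ 451.7 -144.8  199.8] yaw 85.54 z [ 0.072  0.351 -0.934] j [-0.676  0.278 -0.193  1.273  0.324  0.953] F [0.808 0.055 1.708] gap 0.001517172397644549
tip cl [-14.8  81.  192.4]
tool units of cl x,y,z [[-0.038, 0.999, 0.03], [0.934, 0.024, 0.357], [0.355, 0.042, -0.934]]
time_s: 44.02
position: [425.1, -142.1, 162.2]
tcp_rot: [0.724, 0.665, 0.148, -0.106]
ft_force: [1.6, -1.2, 0.6]
finger_gap: 0.001
t 44.0167 p [ 425.1 -142.1  162.2] yaw 85.59 z [ 0.073  0.35  -0.934] j [-0.707  0.265 -0.322  1.166  0.319  0.919] F [ 1.618 -1.184  0.57 ] gap 0.0007889252331965203
tip cl [-41.6  80.6 154.7]
tool units of cl x,y,z [[-0.039, 0.999, 0.031], [0.934, 0.025, 0.357], [0.355, 0.043, -0.934]]
top -110 64 theta pct [0.495 0.634 0.938] zmax 123.0 X [63. 90.]
top -70 166 theta pct [0.442 0.525 0.738] zmax 136.0 X [26. 89.]
side -110 340 theta pct [0.34  0.391 0.648] zmax 164.0 X [-80.  90.]
side -70 266 theta pct [0.335 0.388 0.459] zmax 164.0 X [-80.  47.]
```

```bash
python3 -m handwheel '{"delta_pos":[[-0.11,-0.12,0.29],[-0.11,-0.12,0.29],[-0.11,-0.1,0.29],[-0.11,-0.1,0.29],[-0.11,-0.1,0.29],[-0.06,0,0.15]],"twist":[0,0,0,0,0,0],"hand":[1,1,1,1,1,1]}' 20
python3 lid.py; python3 -m handwheel '{"delta_pos":[[-0.03,0,0.1],[-0.03,0,0.08],[-0.02,0,0.06]],"twist":[0,0,0],"hand":[1,1,1]}' 20
python3 lid.py; python3 lidang.py
```

```text
time_s: 44.62
position: [413.7, -141.1, 116.5]
tcp_rot: [0.724, 0.665, 0.148, -0.106]
ft_force: [-18.9, -1.7, 81.2]
finger_gap: -0.003
t 44.6167 p [ 413.7 -141.1  116.5] yaw 85.59 z [ 0.074  0.351 -0.934] j [-0.723  0.29  -0.426  1.042  0.317  0.904] F [-18.871  -1.679  81.181] gap -0.0032544706308484696
tip cl [-52.9  80.3 109. ]
tool units of cl x,y,z [[-0.039, 0.999, 0.032], [0.934, 0.025, 0.357], [0.356, 0.044, -0.934]]
time_s: 44.87
position: [413.7, -141.0, 117.0]
tcp_rot: [0.725, 0.664, 0.15, -0.104]
ft_force: [-15.8, -2.4, 44.3]
finger_gap: 0.003
t 44.8667 p [ 413.7 -141.   117. ] yaw 85.49 z [ 0.079  0.35  -0.933] j [-0.724  0.287 -0.43   1.038  0.32   0.905] F [-15.845  -2.42   44.283] gap 0.0026348771251807034
tip cl [-52.9  80.3 109.5]
tool units of cl x,y,z [[-0.037, 0.999, 0.037], [0.934, 0.021, 0.357], [0.356, 0.048, -0.933]]
top -110 69 theta pct [0.235 0.409 0.779] zmax 116.0 X [45. 87.]
top -70 186 theta pct [0.157 0.264 0.519] zmax 118.0 X [ 9. 86.]
side -110 355 theta pct [0.062 0.112 0.241] zmax 120.0 X [-86.  56.]
side -70 316 theta pct [0.061 0.114 0.199] zmax 120.0 X [-87.  38.]
```

```bash
python3 -m handwheel '{"delta_pos":[[0.05,0,-0.2],[0.2,0,-0.5],[0.3,0,-0.7],[0.3,0,-0.7],[0.3,0,-0.7],[0.3,0,-0.7],[0.3,0,-0.7],[0,0,0]],"twist":[0,0,0,0,0,0,0,0],"hand":[1,1,1,1,1,1,1,1]}' 20
python3 - <<'E'
from h import *
C=np.array([457.4,-224.2,0]); ya=np.array([.118,.993,0]); xa=np.array([.993,-.118,0])
for cam in("side","top","wrist"):
    f=frame(cam);P,uv=pts(f);d=P-C;X=d@xa;Y=d@ya;Z=P[:,2]
    q=(abs(Y)<120)&(X>-78)&(X<75)&(Z>85)&(Z<125)&~((abs(Y)<45)&(abs(X+49)<25))
    if q.sum()>50:
        A=np.c_[X[q],np.ones(q.sum())]; z=Z[q]
        for _ in range(4):
            p=np.linalg.lstsq(A,z,rcond=None)[0]; r=abs(A@p-z); A=A[r<2.5*np.median(r)+.3]; z=z[r<2.5*np.median(r)+.3]
        print(cam,q.sum(),"slope->theta",-p[0].round(4),"z at x=-80",(p@[-80,1]).round(1),"at hinge",(p@[90,1]).round(1))
f=frame("side");cv2.imwrite("pics/w.png",cv2.resize(f["image"][150:290,170:410],(800,467)))
E
```

```text
time_s: 45.63
position: [407.1, -136.7, 233.1]
tcp_rot: [0.726, 0.663, 0.149, -0.105]
ft_force: [0.9, 0.2, 0.2]
finger_gap: 0.001
side 1267 slope->theta -0.0167 z at x=-80 111.4 at hinge 114.2
top 2256 slope->theta 0.0035 z at x=-80 110.5 at hinge 109.9
wrist 14343 slope->theta -0.001 z at x=-80 112.0 at hinge 112.1
```

View pics/w.png

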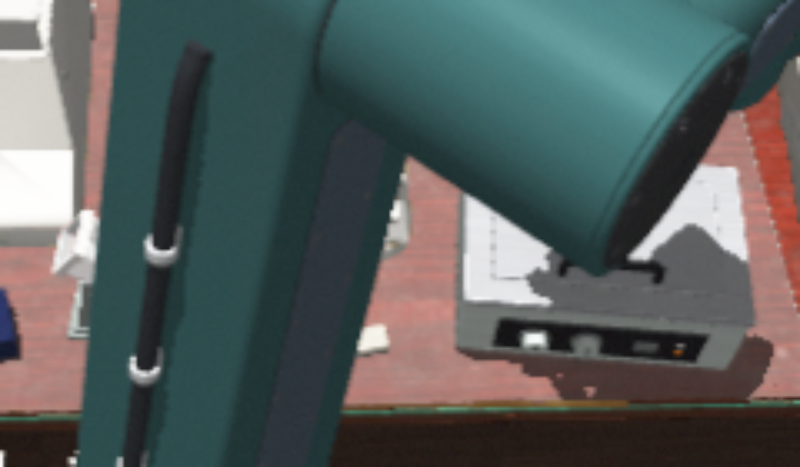

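```bash
python3 - <<'E'
from h import *
for c in("top","side"):
    f=frame(c)
    for q in ("jar","case","spray","tape","stone"):
        r=arm.masks_of(q,c)[:1]
        if r:
            P,_=pts(f,r[0]["region"]); P=P[P[:,2]<200]; print(c,q,round(r[0]["confidence"],2),np.median(P,0).round(0) if len(P) else None)
s=arm.observe(); print(s["time_s"],s["ft_force"].round(1)); arm.close_job()
E
```

```text
top jar 0.72 [435. 235. 105.]
top case 0.85 [402. 429.  35.]
top spray 0.61 [ 492. -172.  109.]
top tape 0.89 [741. 210.  22.]
top stone 0.58 [390.  33.  12.]
side jar 0.55 [438. 281. 124.]
side case 0.64 [392. 429.  36.]
side stone 0.5 [395.   2.  13.]
46.4333 [ 0.7  0.4 -0.3]
the job is handed in; nothing more can be done
```

I loaded all five lens blocks into the basket, put the empty tube back in its rest and shut the lid. I handed the job in at 46.4 s of the allowed 72 s; no verdict was reported.

**How it went:** early on, joint 6 hit its limit and left the tool leaning about 20°. I kept that lean, because a half-turn twist then brought the tube about 6–7° mouth down. Short jerks along the tube dropped the blocks one at a time.

**Last checks**
- **Blocks:** with the lid still open, the side camera saw all five: one in bay 0, two in bay 1 and two in bay 2. They stood apart, with tops at about 74–76 mm above the cleaner's underside. I did not check them again after shutting the lid.
- **Tube:** it is seated at the same height and slope as before, shifted about 3 mm sideways (10 mm allowed). This was measured by the wrist camera just after release.
- **Lid:** it lies flat. The slope reads within 0.004 rad on the top and wrist cameras and 0.017 rad on the side camera (0.06 allowed). Its surface reads about 111 mm high, where I expected about 102.
- **Other things:** case, tape and stone read within 7 mm of where they started in the top view; the stone reading in the side view was off with the arm partly in the way. The spray was not confirmed: the one final detection of it was false, on the lid, and the side camera did not find it. I never moved near it.
- **Force:** pressing the lid down gave a brief 81 N at the wrist (120 N allowed). The wrist force was near zero at hand-in.

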